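# Picture row by height on the hall display rest

## Robot

A 7-joint arm with a two-finger parallel gripper is mounted at the origin on the work surface. World frame = base frame: x ahead of the robot, y to its left, z up, the work surface at z = 0. Lengths are in m, angles in rad, forces in N, time in s.
With the tool pointing down it reaches from about 0.4 to 0.875 m from the base axis. Payload 19.3 kg.
Tool frame: the origin (TCP) lies at the very end of the fingers, on their centre line; the grasp point (between the pads) lies 19 mm behind it; z points along the fingers, y is the line along which they close (so a half turn about z gives the same grasp; the last joint's range is limited). The gripper opens to 85 mm and grips with 20 to 120 N. Pads are 22 mm wide; open, the fingers measure 114 mm over their backs; the gripper's body (76 mm by 85 mm) begins 54 mm behind the grasp point. The pads swing forward as they close: fully open they stand 13 mm farther back than shut.
Start: joints at [-1.362, 0.521, -0.036, 1.599, 0.021, 1.021, -0.113], TCP at [0.172, 0.601, 0.231] pointing down, gripper open.
Joint ranges: [-2.91, 2.91], [-0.3, 2.13], [-1.5, 1.42], [0.17, 2.43], [-1.26, 4.41], [0.16, 1.93], [-2.52, 2.52]. Speed limits (rad/s): [1.89, 1.89, 2.39, 2.39, 3.01, 3.01, 3.01].

## Interface

Orientations are given as [roll, pitch, yaw] about the fixed x, y, z axes, in that order (R = Rz(yaw) Ry(pitch) Rx(roll)).
In Python, from station import status, viewer, r gives the robot as it stands.
- The arm moves only by the tool servo_tool, never from a script. Its argument "increments" is a list of rows, each a list of 2 entries, a list of its own where there are three numbers: the shift along the tool's x, y, z in mm, then the turn about the tool's z in rad. In form: [[[tx, ty, tz], spin], ...]. A call has 1 to 10 rows; each row shifts and turns the commanded pose from where the row before left it, along the tool's axes as they then stand; what a row does not reach is not made up. A row lasts 1/12 s, in which the tool goes at most 41.7 mm and 7.16 degrees, less where a joint would pass 70% of its speed; a pose out of reach is approached as far as the arm can. A call is refused whole if a number of a shift passes 41.7 or a number of a turn 0.125, either way. A call with a gripper value outside its range is refused whole. "grip" is the finger opening in mm, from 0 to 85.4, set as the call begins (left out, the last holds). The fingers move at their own pace and stop on an object; the grip force is fixed at half the most. Time passes only in rows, so rows that do not move let the fingers close. It gives the time, the measured TCP pose, the force, the opening and the grip force at its end, in the units of the state.
- status.get_state(): the state, without advancing time (a new reading comes with each control period).
- viewer.camera(name): name is "scene" or "top" or "wrist"; returns (picture, depth): 480x640x3 uint8, red, green, blue; 480x640 float32, m along the optical axis (not along the pixel's ray), 0 where there is no reading.
- viewer.calibration(name): a dict with "camera_matrix" (3x3 intrinsics, pixels), "eye" and "rotation" of the camera in the world; the wrist camera has in their place "hand_eye" (4x4, takes a point from camera to tool coordinates, whose origin is the TCP and whose axes are the flange's). Camera axes: x right, y down, z forward; pixel columns grow to the right and rows downward; lengths in m; the calibration is good to about 2 mm. The wrist camera is an equidistant fisheye: a pixel r from the principal point sees the ray r / f radians off the axis. A picture is of the moment at which its call begins: read the wrist's pose just before it. calibration takes no time and is no camera call.
- r.finish_job(): hands the job in; it is judged then, once.
The state is a dict: "time_s": time; "qpos": joint angles; "qd": joint speeds; "tau": joint torques, N m; "ee_pos": TCP position; "tcp_rot": TCP orientation; "wrist_force": force on the tool from outside, world axes, zero at the start; "ft_torque": the same for the moment, N m; "grip_width": finger opening in m; "gripper_force": force on a finger pad.
Only numpy, scipy, OpenCV 4.12 (cv2) and the standard library are available. Lean on these libraries where they do the work, as an engineer would, in place of code of your own. Each camera call takes 0.05 s, during which the arm holds its last target. There are 200 camera calls.

## Task

Arrange the four small picture frames in one row on the sloped display rest in order of height, the tallest at the end beside the books and the shortest at the end beside the bowl. Each frame lies face up on the slope with its tall side running straight up it, centred on its own brass line, a short edge resting against the cleat; set them down without dropping them and leave the books, the bowl and the candle where they are.

Things in the scene. Friction and masses are not known exactly. Their poses are not given: they have to be found in the camera images.
- frame_130: picture frame, pale wood with a grey print, 130 mm tall (its x axis) by 56 mm wide (y) by 14 mm thick (z), lying on its back on the table; origin at the centre of its underside (the back), z out of the picture face. It has no top or bottom end: either way round is right. 143 g, give or take 30 %. The four differ only in height.
- frame_108: picture frame, pale wood with a grey print, 108 mm tall (its x axis) by 56 mm wide (y) by 14 mm thick (z), lying on its back on the table; origin at the centre of its underside (the back), z out of the picture face. It has no top or bottom end: either way round is right. 119 g, give or take 30 %. The four differ only in height.
- frame_86: picture frame, pale wood with a grey print, 86 mm tall (its x axis) by 56 mm wide (y) by 14 mm thick (z), lying on its back on the table; origin at the centre of its underside (the back), z out of the picture face. It has no top or bottom end: either way round is right. 95 g, give or take 30 %. The four differ only in height.
- frame_64: picture frame, pale wood with a grey print, 64 mm tall (its x axis) by 56 mm wide (y) by 14 mm thick (z), lying on its back on the table; origin at the centre of its underside (the back), z out of the picture face. It has no top or bottom end: either way round is right. 70 g, give or take 30 %. The four differ only in height.
- rest: fixed walnut rest, 370 mm long (y); origin on the table under its middle, z up, x level towards the high side. Its face starts at x -70, z 18 mm and rises 147 mm at 15 degrees, away from the robot. A cleat covers the face's lowest 10 mm and stands 10 mm off it: frames rest against it, 10 mm up the slope. Four brass lines run up the face at y -135, -45, 45, 135 mm: the middles of the places.
- books: stack of two books, blue below white, about 160 by 105 by 40 mm, standing beside one end of the rest (at its +y or its -y end); origin at the centre of its underside. Stays where it is.
- bowl: shallow white bowl, 130 mm across the rim and 38 mm high, beside the other end of the rest; origin at the centre of its underside. Stays where it is.
- candle: amber jar candle with a brass lid, 64 mm across and 75 mm high, behind the rest; origin at the centre of its underside. Stays where it is.
There are look-alikes about, which are no part of the job. What is shaped like the frame_108 but green or purple is not meant. Leave any blue look-alike of the frame_64 alone.

How it is judged:
By the outcome, as a careful person would: the job done as asked, in the order asked, and still so for the second after the job is handed in, with the robot touching nothing.
It also fails if it takes over 83 s, if anything falls off the work surface, if the arm or the gripper's body presses on something with over 40 N, if the wrist force passes 120 N, or if a joint passes its speed limit or range.

## Working session

There is one attempt and no reset: what is moved stays moved. The work goes in short steps, Python scripts to look and compute and a tool call to move; the robot and the scene stay as the last step left them, time stands still between calls to the robot, and variables do not carry over. Pictures are saved under pics/ and viewed, at most 14 in all, crops included, and the job is handed in when it is done.

Besides the shell and the picture viewer there is one more tool, called after "Request:" as a command line: name --argument value ..., lists and objects as JSON in quotes. servo_tool: Moves the arm, as the interface text tells. Its arguments: {"type":"object","properties":{"increments":{"type":"array","items":{"type":"array"}},"grip":{"type":"number"}},"required":["increments"]}

```bash
ls; mkdir -p pics
python3 - <<'E'
from station import status, viewer, r
import cv2,numpy as np
s=status.get_state();print(s['time_s'],s['ee_pos'],s['tcp_rot'],s['grip_width'])
for n in('top','scene'):
    p,d=viewer.camera(n);cv2.imwrite(f'pics/{n}0.png',p[:,:,::-1]);np.savez(f'pics/{n}0.npz',p=p,d=d)
    c=viewer.calibration(n);print(n,c)
print(viewer.calibration('wrist'))
E
```

```text
pics
0.0 [0.17194272 0.60054062 0.2307396 ] [-3.14048725e+00  8.40750897e-05  2.86281776e+00] 0.0853501656926305
top {'camera_matrix': array([[446.1371345 ,   0.        , 318.89692249],
       [  0.        , 446.1371345 , 238.75347579],
       [  0.        ,   0.        ,   1.        ]]), 'eye': array([0.38016071, 0.0022568 , 0.92854728]), 'rotation': array([-2.9707582 , -0.03581234, -1.56248394])}
scene {'camera_matrix': array([[452.05248311,   0.        , 315.53797974],
       [  0.        , 452.05248311, 247.34978404],
       [  0.        ,   0.        ,   1.        ]]), 'eye': array([ 1.23377241, -0.2624186 ,  0.82216533]), 'rotation': array([-2.39422091, -0.00467987,  1.24950193])}
{'camera_matrix': array([[371.64829954,   0.        , 318.2058588 ],
       [  0.        , 371.64829954, 243.41005018],
       [  0.        ,   0.        ,   1.        ]]), 'hand_eye': array([[ 8.86981923e-04, -9.61738672e-01, -2.73967043e-01,
         6.88029629e-02],
       [ 9.99999523e-01,  7.40999186e-04,  6.36331746e-04,
        -8.16676577e-04],
       [-4.08975492e-04, -2.73967477e-01,  9.61738870e-01,
        -1.43048099e-01],
       [ 0.00000000e+00,  0.00000000e+00,  0.00000000e+00,
         1.00000000e+00]])}
```

View pics/top0.png

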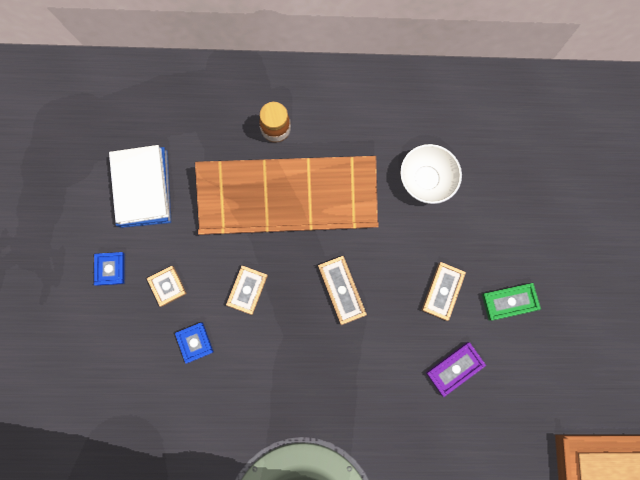

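View pics/scene0.png

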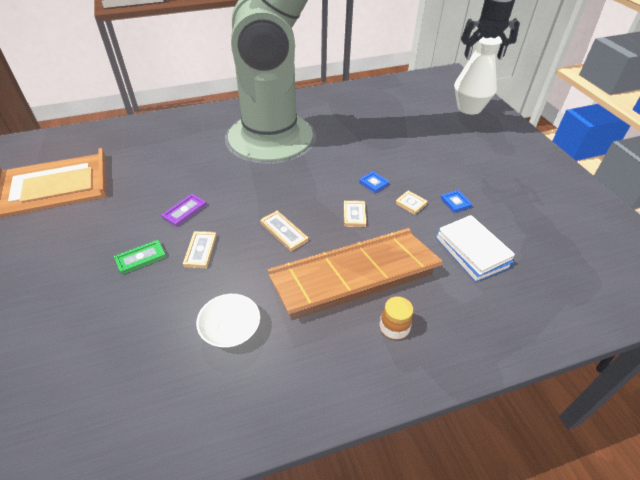

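```bash
cat > h.py <<'E'
import numpy as np,cv2
from scipy.spatial.transform import Rotation as Ro
from station import viewer
def rays(n,uv):
    c=viewer.calibration(n);K=c['camera_matrix'];R=Ro.from_euler('xyz',c['rotation']).as_matrix()
    uv=np.asarray(uv,float).reshape(-1,2);d=np.c_[(uv[:,0]-K[0,2])/K[0,0],(uv[:,1]-K[1,2])/K[1,1],np.ones(len(uv))]@R.T
    return np.array(c['eye']),d
def plane(n,uv,z):
    e,d=rays(n,uv);return e+d*((z-e[2])/d[:,2])[:,None]
def slope(n,uv,o,yaw,off=0.):   # hit the slope face (offset off along its normal), return rest-frame pts
    e,d=rays(n,uv);R=Ro.from_euler('z',yaw).as_matrix();e=(e-[o[0],o[1],0])@R;d=d@R
    t=np.radians(15);nn=np.array([-np.sin(t),0,np.cos(t)]);p0=np.array([-.07,0,.018])+nn*off
    return e+d*(((p0-e)@nn)/(d@nn))[:,None]
E
cat > m.py <<'E'
from h import *
for n in('top','scene'):
    f=np.load(f'pics/{n}0.npz');p=f['p'];hsv=cv2.cvtColor(p,cv2.COLOR_RGB2HSV);H,S,V=cv2.split(hsv)
    print(n)
    pale=((V>150)&((S<140))).astype(np.uint8)
    pale=cv2.morphologyEx(pale,cv2.MORPH_CLOSE,np.ones((5,5)))
    for c in cv2.findContours(pale,cv2.RETR_EXTERNAL,2)[0]:
        a=cv2.contourArea(c)
        if 250<a<4000:
            w=plane(n,c,.013)[:,:2]*1000;b=cv2.minAreaRect(w.astype(np.float32))
            q=cv2.boxPoints(b);e=q[1]-q[0];g=q[2]-q[1];l=e if e@e>g@g else g
            print(np.round(cv2.minAreaRect(c)[0]),'ctr',np.round(b[0],1),'size',np.round(b[1],1),'axis deg',round(np.degrees(np.arctan2(l[1],l[0]))%180,1))
    wal=((H<20)&(S>110)&(V>70)).astype(np.uint8)
    cs=[c for c in cv2.findContours(wal,cv2.RETR_EXTERNAL,2)[0] if cv2.contourArea(c)>5000]
    for c in cs: print('walnut',cv2.approxPolyDP(c,8,True).reshape(-1,2).tolist())
    br=((H>=15)&(H<30)&(S>110)&(V>170)).astype(np.uint8)
    for c in cv2.findContours(br,cv2.RETR_EXTERNAL,2)[0]:
        if len(c)>30: 
            x,y,w,h=cv2.boundingRect(c);print('brass',x,y,w,h,cv2.fitLine(c,2,0,.01,.01).ravel().round(3),p[y+h//2,x+w//2])
E
python3 m.py
```

```text
top
[609. 466.] ctr [  95.4 -603.2] size [122.1  47.6] axis deg 89.8
[310. 460.] ctr [107.6 -15.7] size [204.5  55. ] axis deg 80.5
[456. 369.] ctr [ 278.2 -306.6] size [26.5 76.3] axis deg 124.8
[511. 301.] ctr [ 413.1 -428.4] size [27.2 76.8] axis deg 102.5
[246. 290.] ctr [431.9 117. ] size [57.3 86.7] axis deg 160.4
[166. 286.] ctr [438.1 279.7] size [64.6 57.7] axis deg 28.0
[444. 291.] ctr [ 433.5 -288.8] size [ 57.4 109.2] axis deg 157.9
[342. 290.] ctr [433.7 -77.3] size [130.6  56.8] axis deg 21.6
[140. 184.] ctr [649.6 349.9] size [167.  118.8] axis deg 6.6
[431. 174.] ctr [ 685.7 -270.4] size [130.9 133. ] axis deg 178.7
[273. 114.] ctr [813.9  72.7] size [57.5 55.6] axis deg 44.4
walnut [[375, 156], [195, 162], [198, 233], [377, 226]]
brass 579 453 61 27 [ 9.97000e-01 -7.60000e-02  6.12923e+02  4.64987e+02] [233 186 130]
brass 260 102 28 25 [  0.941   0.339 273.281 112.906] [241 203 113]
scene
[396. 317.] ctr [768.   78.1] size [ 66.  113.3] axis deg 145.3
[139. 256.] ctr [ 419.3 -430.2] size [ 69.6 109.4] axis deg 102.5
[475. 246.] ctr [638.1 348.5] size [184.6 145.3] ax
[... 616 characters left out ...]
, [350, 459], [330, 455], [336, 461], [317, 472], [312, 462], [290, 473], [639, 479]]
walnut [[441, 260], [405, 229], [268, 270], [291, 312], [380, 290]]
brass 384 297 29 27 [  0.896   0.444 397.026 310.154] [246 230 127]
brass 272 267 48 37 [  0.708   0.706 298.25  282.284] [236 175 120]
brass 317 247 72 54 [ 9.69000e-01 -2.47000e-01  3.48299e+02  2.78455e+02] [229 162 109]
brass 384 234 43 34 [  0.829   0.559 406.352 246.12 ] [233 185 110]
brass 381 229 29 9 [ 9.60000e-01 -2.79000e-01  3.95333e+02  2.32848e+02] [239 180 121]
brass 93 169 9 20 [1.06000e-01 9.94000e-01 9.70000e+01 1.79579e+02] [239 181 121]
brass 7 149 95 26 [ 9.89000e-01 -1.51000e-01  5.58890e+01  1.64306e+02] [237 179 124]
```

```bash
cat > rest.py <<'E'
from h import *
from scipy.optimize import least_squares
B=np.array([-.135,-.045,.045,.135])
def lines(n,p,o,yaw):
    p=cv2.resize(p,None,fx=1,fy=1);h=p.astype(float);g=h[:,:,1]-.5*h[:,:,0]
    H,S,V=cv2.split(cv2.cvtColor(p,cv2.COLOR_RGB2HSV))
    v,u=np.nonzero(V>60);uv=np.c_[u,v];q=slope(n,uv,o,yaw)
    s=(q[:,0]+.07)/np.cos(np.radians(15));m=(s>.03)&(s<.135)&(abs(q[:,1])<.16);uv,q=uv[m],q[m]
    val=g[uv[:,1],uv[:,0]];thr=np.median(val)+.5*(np.percentile(val,99.5)-np.median(val))
    k=(val>thr)&(abs(q[:,1:2]-B).min(1)<.015)&(S[uv[:,1],uv[:,0]]>70);return uv[k]
o=np.array([.618,.058]);yaw=.03
P={n:np.load(f'pics/{n}0.npz')['p'] for n in('top','scene')}
for it in range(3):
  for names in (['top'],['scene'],['top','scene']):
    L={n:lines(n,P[n],o,yaw) for n in names}
    def f(x):
        q=np.vstack([slope(n,L[n],[o[0],x[0]],x[1]) for n in names]);d=q[:,1:2]-B
        return d[np.arange(len(d)),abs(d).argmin(1)]
    x=least_squares(f,[o[1],yaw],loss='soft_l1',f_scale=.001,x_scale=[.01,.01]).x
    print(names,x,np.std(f(x)),[len(L[n]) for n in names])
  o[1],yaw=x
  for n in ('top','scene'):
    H,S,V=cv2.split(cv2.cvtColor(P[n],cv2.COLOR_RGB2HSV));m=((H<25)&(S>100)&(V>70)).astype(np.uint8)
    c=max([c for c in cv2.findContours(m,cv2.RETR_EXTERNAL,1)[0] if abs(slope(n,c,o,yaw)).mean(0)[0]<.1],key=cv2.contourArea)
    q=slope(n,c,o,yaw);k=q[abs(q[:,1])<.15]
    print(n,'top edge',np.percentile(k[k[:,0]>.05,0],[30,50,70]),'want .0720  low',np.median(k[k[:,0]<-.05,0]),'ends',np.median(q[(q[:,1]>.17)&(abs(q[:,0])<.05),1]),np.median(q[(q[:,1]<-.17)&(abs(q[:,0])<.05),1]))
    if n=='top' : ex=np.median(k[k[:,0]>.05,0])-.072
  o[0]+=ex*np.cos(yaw);print(o,yaw)
E
python3 rest.py
```

```text
['top'] [0.058 0.03 ] nan [0]
['scene'] [0.058 0.03 ] nan [0]
['top', 'scene'] [0.058 0.03 ] nan [0, 0]
top top edge [0.07509696 0.07652586 0.07797835] want .0720  low -0.06495250590414542 ends nan -0.20421037006293305
scene top edge [0.10548948 0.1090243  0.11072193] want .0720  low -0.07069273364511386 ends nan -0.20850554392486279
[0.62252383 0.058     ] 0.03
['top'] [0.058 0.03 ] nan [0]
['scene'] [0.058 0.03 ] nan [0]
['top', 'scene'] [0.058 0.03 ] nan [0, 0]
top top edge [0.07097379 0.0724045  0.07385882] want .0720  low -0.06925318675551285 ends nan -0.2042717632942495
scene top edge [0.09999462 0.10353631 0.10523724] want .0720  low -0.0764851389362795 ends nan -0.20810825341711986
[0.62292814 0.058     ] 0.03
['top'] [0.058 0.03 ] nan [0]
['scene'] [0.058 0.03 ] nan [0]
['top', 'scene'] [0.058 0.03 ] nan [0, 0]
top top edge [0.07060528 0.07203615 0.07349064] want .0720  low -0.06963756059104616 ends nan -0.20427726476591218
scene top edge [0.09950352 0.10304582 0.10474705] want .0720  low -0.07700685520975792 ends nan -0.20807348878498078
[0.62296428 0.058     ] 0.03
  ret = _var(a, axis=axis, dtype=dtype, out=out, ddof=ddof,
  arrmean = um.true_divide(arrmean, div, out=arrmean,
  ret = ret.dtype.type(ret / rcount)
  return _methods._mean(a, axis=axis, dtype=dtype,
  ret = ret.dtype.type(ret / rcount)
```

```bash
sed -i 's/\.618,\.058/.622,.040/; s/yaw=\.03$/yaw=.03/' rest.py; python3 rest.py
```

```text
['top'] [0.03720034 0.05747624] 0.0014303874531802862 [481]
['scene'] [0.03481724 0.05573158] 0.0016897727062674776 [264]
['top', 'scene'] [0.0364622  0.05580501] 0.0019076475925472653 [481, 264]
top top edge [0.07350606 0.07387992 0.07425682] want .0720  low -0.0674131811523625 ends 0.1844614983661259 -0.18339233860947307
scene top edge [0.10265849 0.10453501 0.10539429] want .0720  low -0.07425543776700239 ends 0.18020627579769916 -0.18634032917400856
[0.623877  0.0364622] 0.055805006126622536
['top'] [0.03730909 0.05820961] 0.001418020156052495 [477]
['scene'] [0.03525187 0.0552785 ] 0.0016713962517777223 [266]
['top', 'scene'] [0.03665629 0.0563802 ] 0.001816356010478036 [477, 266]
top top edge [0.07177999 0.07216391 0.07254913] want .0720  low -0.06919009213273103 ends 0.18447478447799107 -0.1835541836404626
scene top edge [0.10043243 0.10224527 0.10306567] want .0720  low -0.07667926094742072 ends 0.1803665383938744 -0.18634773590022283
[0.62404065 0.03665629] 0.05638020313745433
['top'] [0.03731763 0.05791489] 0.0014166271178932756 [481]
['scene'] [0.03528227 0.05537043] 0.0016709513382711933 [266]
['top', 'scene'] [0.03667242 0.05652026] 0.001807421733434434 [481, 266]
top top edge [0.07164454 0.07202383 0.0724044 ] want .0720  low -0.06934046503453933 ends 0.18447950926266546 -0.18354521138246396
scene top edge [0.10023413 0.10204464 0.1028616 ] want .0720  low -0.07688859390509528 ends 0.18039307051291903 -0.18637917012124272
[0.62406444 0.03667242] 0.05652026301173124
```

```bash
cat > g.py <<'E'
import sys,numpy as np
from station import status
O=np.array([624.,36.6]);RY=.0565
def go(x,y,z,yaw,tag=''):
    s=status.get_state();p=np.array(s['ee_pos'])*1000;w=s['tcp_rot'][2]
    d=np.array([x,y])-p[:2];spin=-((yaw-w+np.pi)%(2*np.pi)-np.pi)
    f=lambda a:np.round([d@[np.cos(a),np.sin(a)],d@[np.sin(a),-np.cos(a)]],1)
    print(tag,'t',round(s['time_s'],1),'spin',round(spin,3),'tz',round(p[2]-z,1),'xy after spin',f(yaw),'xy now',f(w),'F',np.round(s['wrist_force'],1),'w',round(s['grip_width']*1000,1),'rot',np.round(s['tcp_rot'],3),'q7',round(s['qpos'][6],2))
F={130:(433.7,-77.3,21.6),108:(433.5,-288.8,-22.1),86:(431.9,117.,-19.6),64:(438.1,279.7,28.)}
OFF={130:38,108:28,86:18,64:8};SL={130:135,108:45,86:-45,64:-135}
def pick(n,z):
    x,y,a=F[n];a=np.radians(a)+np.pi;go(x+OFF[n]*np.cos(a),y+OFF[n]*np.sin(a),z,a,f'pick{n}')
def rest(sx,sy,z,tag='rest'):   # rest-frame mm
    c,s=np.cos(RY),np.sin(RY);go(O[0]+c*sx-s*sy,O[1]+s*sx+c*sy,z,RY+np.pi,tag)
E
python3 -c "
from g import *
pick(64,60)"
```

```text
pick64 t 0.1 spin -0.767 tz 170.8 xy after spin [ -76.4 -408.3] xy now [-338.4 -240.8] F [ 0.2  0.8 -0.2] w 85.7 rot [-3.141  0.     2.863] q7 -0.11
```

Request:
servo_tool --increments '[[[0, 0, 24], -0.11], [[0, 0, 24], -0.11], [[0, 0, 24], -0.11], [[0, 0, 24], -0.11], [[0, 0, 24], -0.11], [[0, 0, 24], -0.11], [[0, 0, 26], -0.107]]'

```text
time_s: 0.68
ee_pos: [0.1719, 0.6008, 0.0602]
tcp_rot: [3.141, -0.0, -2.648]
wrist_force: [0.2, 0.6, -1.4]
grip_width: 0.0855
gripper_force: 0.0
```

Request:
servo_tool --increments '[[[-7, -37, 0], 0], [[-7, -37, 0], 0], [[-7, -37, 0], 0], [[-7, -37, 0], 0], [[-7, -37, 0], 0], [[-7, -37, 0], 0], [[-7, -37, 0], 0], [[-7, -37, 0], 0], [[-7, -37, 0], 0], [[-7, -37, 0], 0]]'

```text
time_s: 1.52
ee_pos: [0.4082, 0.3052, 0.0612]
tcp_rot: [-3.141, -0.0, -2.653]
wrist_force: [0.7, 1.5, -0.4]
grip_width: 0.0853
gripper_force: 0.0
```

Request:
servo_tool --increments '[[[-6.4, -38.3, 0], 0], [[0, 0, 0], 0], [[0, 0, 0], 0]]'

```text
time_s: 1.77
ee_pos: [0.4323, 0.2739, 0.0611]
tcp_rot: [-3.141, -0.0, -2.658]
wrist_force: [-0.3, 0.3, -0.9]
grip_width: 0.0853
gripper_force: 0.0
```

```bash
python3 -c "
from g import *
pick(64,20)
from station import viewer;import cv2
p,d=viewer.camera('wrist');cv2.imwrite('pics/w1.png',p[:,:,::-1])"
```

```text
pick64 t 1.8 spin -0.005 tz 41.1 xy after spin [0.1 2.4] xy now [0.1 2.4] F [-0.3  0.3 -0.9] w 85.3 rot [-3.141 -0.    -2.658] q7 1.12
```

View pics/w1.png

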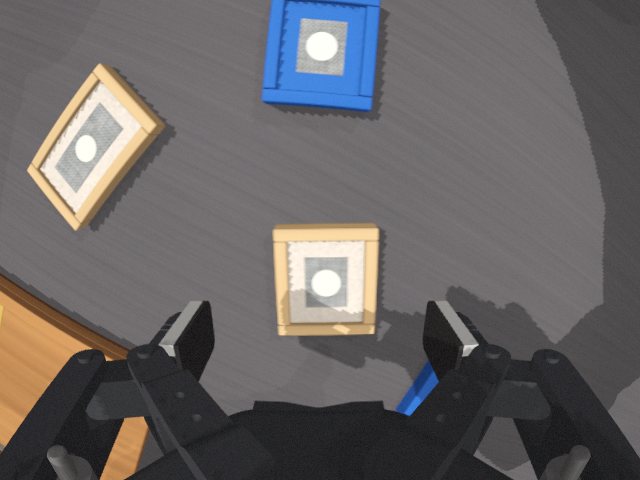

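Request:
servo_tool --increments '[[[0, 2.4, 20], -0.005], [[0, 0, 15], 0], [[0, 0, 6], 0], [[0, 0, 6], 0], [[0, 0, 0], 0]]' --grip 68

```text
time_s: 2.23
ee_pos: [0.429, 0.2787, 0.0136]
tcp_rot: [-3.142, -0.001, -2.647]
wrist_force: [-0.9, -0.2, 0.5]
grip_width: 0.0678
gripper_force: 0.0
```

Request:
servo_tool --increments '[[[0, 0, 3], 0], [[0, 0, 3], 0], [[0, 0, 2], 0], [[0, 0, 0], 0], [[0, 0, 0], 0]]'

```text
time_s: 2.65
ee_pos: [0.4299, 0.2782, 0.0064]
tcp_rot: [-3.142, 0.0, -2.649]
wrist_force: [0.1, 0.3, 0.1]
grip_width: 0.0683
gripper_force: 0.0
```

Request:
servo_tool --increments '[[[0, 0, 2], 0], [[0, 0, 2], 0], [[0, 0, 0], 0], [[0, 0, 0], 0]]'

```text
time_s: 2.98
ee_pos: [0.4298, 0.2781, 0.0022]
tcp_rot: [-3.142, -0.0, -2.648]
wrist_force: [-0.2, -1.4, -0.0]
grip_width: 0.068
gripper_force: 0.0
```

Request:
servo_tool --increments '[[[0, 0, 0], 0], [[0, 0, 0], 0], [[0, 0, 0], 0], [[0, 0, 0], 0], [[0, 0, 0], 0], [[0, 0, 0], 0]]' --grip 50

```text
time_s: 3.48
ee_pos: [0.4299, 0.2782, 0.0028]
tcp_rot: [-3.141, 0.0, -2.649]
wrist_force: [-2.8, -1.3, 12.0]
grip_width: 0.0544
gripper_force: 61.4
```

```bash
python3 -c "
from g import *
pick(64,2)
from station import viewer;import cv2
p,d=viewer.camera('wrist');cv2.imwrite('pics/w2.png',p[:,:,::-1])"
```

```text
pick64 t 3.5 spin 0.004 tz 0.8 xy after spin [ 0.  -2.5] xy now [ 0.  -2.5] F [-2.8 -1.3 12. ] w 54.4 rot [-3.141  0.    -2.649] q7 1.08
```

View pics/w2.png

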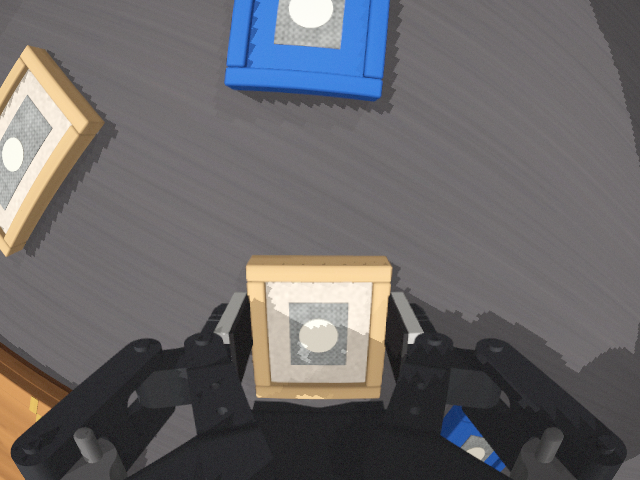

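Request:
servo_tool --increments '[[[0, 0, 0], 0], [[0, 0, -3], 0], [[0, 0, -2], 0], [[0, 0, 0], 0]]' --grip 66

```text
time_s: 3.87
ee_pos: [0.4301, 0.2783, 0.0077]
tcp_rot: [3.142, 0.001, -2.649]
wrist_force: [1.1, 0.2, -0.5]
grip_width: 0.0658
gripper_force: 0.0
```

Request:
servo_tool --increments '[[[0, 0, 0], 0], [[0, 0, 0], 0], [[0, 0, 0], 0], [[0, 0, 0], 0], [[0, 0, 0], 0]]' --grip 50

```text
time_s: 4.28
ee_pos: [0.43, 0.2783, 0.008]
tcp_rot: [-3.141, 0.001, -2.649]
wrist_force: [-4.1, -2.1, 22.8]
grip_width: 0.0531
gripper_force: 58.6
```

Request:
servo_tool --increments '[[[0, 0, -10], 0], [[0, 0, -20], 0], [[0, 0, -30], 0], [[0, 0, -30], 0], [[0, 0, 0], 0], [[0, 0, 0], 0]]'

```text
time_s: 4.78
ee_pos: [0.4306, 0.2785, 0.0989]
tcp_rot: [3.141, 0.003, -2.649]
wrist_force: [-0.0, -0.8, -0.4]
grip_width: 0.0524
gripper_force: 62.8
```

```bash
python3 -c "
from g import *
rest(-20,-135,100)
from station import viewer;import cv2
p,d=viewer.camera('wrist');cv2.imwrite('pics/w3.png',p[:,:,::-1])"
```

```text
rest t 4.8 spin 0.436 tz -1.1 xy after spin [-159.4 -387.5] xy now [  19.3 -418.5] F [-0.  -0.8 -0.4] w 52.4 rot [ 3.141e+00  3.000e-03 -2.649e+00] q7 1.14
```

View pics/w3.png

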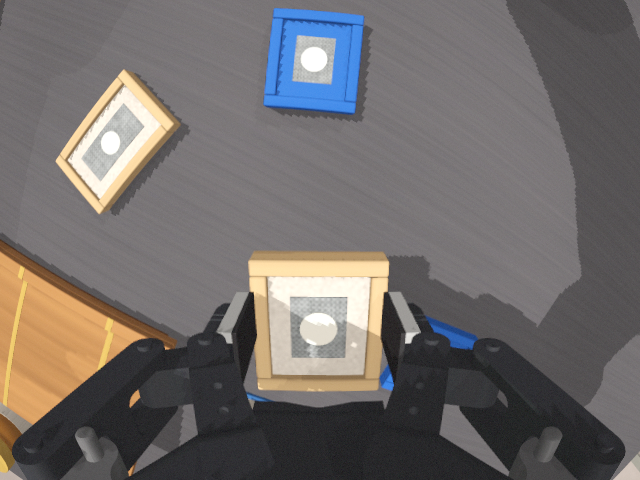

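```bash
cat >> h.py <<'E'
def wrist_pts(uv,d):
    c=viewer.calibration('wrist');K=c['camera_matrix'];uv=np.asarray(uv,float).reshape(-1,2)
    a=(uv-[K[0,2],K[1,2]])/K[0,0];r=np.hypot(*a.T);k=np.tan(r)/r
    z=np.array([d[int(v),int(u)] for u,v in uv]);P=np.c_[a*k[:,None],np.ones(len(uv))]*z[:,None]
    return (np.c_[P,np.ones(len(P))]@c['hand_eye'].T)[:,:3]*1000
E
python3 -c "
from h import *
p,d=viewer.camera('wrist')
np.set_printoptions(suppress=True,precision=1)
for nm,uv in dict(frame=[(320,255),(320,272),(320,385),(260,320),(380,320),(320,265)],Lf=[(235,v) for v in range(286,320,4)],L2=[(245,v) for v in range(286,320,4)],Rf=[(405,v) for v in range(286,320,4)]).items(): print(nm);print(np.c_[uv,wrist_pts(uv,d)])
"
```

```text
frame
[[320.  255.   23.8  -0.2   0.4]
 [320.  272.   18.6  -0.2  -5.5]
 [320.  385.  -37.   -0.   -5.4]
 [260.  320.   -3.3 -25.3  -5.1]
 [380.  320.   -2.8  24.9  -6. ]
 [320.  265.   22.1  -0.2  -7.1]]
Lf
[[235.  286.  -30.8 -60.2  98. ]
 [235.  290.  -33.4 -60.1  96.8]
 [235.  294.   10.9 -33.8 -10.5]
 [235.  298.   11.2 -32.8 -15. ]
 [235.  302.   11.1 -32.1 -18.4]
 [235.  306.   10.8 -31.5 -21.3]
 [235.  310.   11.1 -30.7 -25.1]
 [235.  314.   11.  -30.1 -28.2]
 [235.  318.   11.4 -29.2 -32. ]]
L2
[[245.  286.  -30.1 -52.6  96.6]
 [245.  290.  -33.5 -52.9  97.3]
 [245.  294.   11.6 -29.4 -11.8]
 [245.  298.   11.5 -28.8 -15.4]
 [245.  302.   11.9 -27.9 -19.8]
 [245.  306.   11.  -27.7 -21.3]
 [245.  310.   11.3 -27.  -25.4]
 [245.  314.    9.6 -27.1 -25.1]
 [245.  318.    7.9 -27.3 -25.1]]
Rf
[[405.  286.  -30.5  60.9  97.5]
 [405.  290.  -34.   61.4  98.3]
 [405.  294.  -36.9  61.6  97.8]
 [405.  298.  -39.2  61.3  95.8]
 [405.  302.   11.2  31.7 -18.5]
 [405.  306.   10.7  31.2 -21. ]
 [405.  310.   10.9  30.3 -24.7]
 [405.  314.   11.   29.6 -28.1]
 [405.  318.   11.2  28.8 -31.5]]
```

Request:
servo_tool --increments '[[[0, 0, 35], 0], [[0, 0, 30], 0], [[0, 0, 18], 0], [[0, 0, 7], 0], [[0, 0, 0], 0]]'

```text
time_s: 5.3
ee_pos: [0.4285, 0.2775, 0.0056]
tcp_rot: [-3.141, -0.004, -2.648]
wrist_force: [-1.3, -0.1, 0.1]
grip_width: 0.0525
gripper_force: 102.2
```

Request:
servo_tool --increments '[[[0, 0, 0], 0], [[0, 0, 0], 0], [[0, 0, 4], 0], [[0, 0, 4], 0], [[0, 0, 3], 0], [[0, 0, 0], 0]]' --grip 66

```text
time_s: 5.8
ee_pos: [0.4296, 0.278, -0.0044]
tcp_rot: [-3.141, -0.001, -2.648]
wrist_force: [-0.6, 0.3, 0.1]
grip_width: 0.066
gripper_force: 0.0
```

Request:
servo_tool --increments '[[[0, 0, 0], 0], [[0, 0, 0], 0], [[0, 0, 0], 0], [[0, 0, 0], 0], [[0, 0, 0], 0]]' --grip 50

```text
time_s: 6.22
ee_pos: [0.4299, 0.2782, -0.0035]
tcp_rot: [-3.142, 0.0, -2.648]
wrist_force: [-0.9, -0.6, 5.6]
grip_width: 0.0546
gripper_force: 63.8
```

Request:
servo_tool --increments '[[[0, 0, -10], 0], [[0, 0, -20], 0], [[0, 0, -30], 0], [[0, 0, -36], 0], [[0, 0, 0], 0], [[0, 0, 0], 0]]'

```text
time_s: 6.72
ee_pos: [0.4309, 0.2786, 0.0945]
tcp_rot: [3.141, 0.004, -2.649]
wrist_force: [-0.6, -0.4, -1.8]
grip_width: 0.0544
gripper_force: 63.4
```

```bash
cat > hold.py <<'E'
from h import *
from g import *
p,d=viewer.camera('wrist');cv2.imwrite('pics/wl.png',p[:,:,::-1])
np.set_printoptions(suppress=True,precision=1)
# frame pixels: points within |y|<24 mm, in tool coords, near tool z -20..+20
v,u=np.mgrid[150:400:4,280:360:8];uv=np.c_[u.ravel(),v.ravel()];P=wrist_pts(uv,d)
m=(P[:,2]<25)&(P[:,2]>-30)&(abs(P[:,0])<110);P=P[m];c=np.polyfit(P[:,0],P[:,2],1)
k=abs(np.polyval(c,P[:,0])-P[:,2])<3;c=np.polyfit(P[k,0],P[k,2],1)
print('frame x',P[k,0].min(),P[k,0].max(),'top z at x=0',c[1],'slope deg',np.degrees(np.arctan(c[0])))
E
python3 -c "
from hold import *
rest(-20,-135,100)"
```

```text
frame x -35.077765763023145 23.720324592536194 top z at x=0 -14.36717483380687 slope deg 0.2396123258002629
rest t 6.8 spin 0.436 tz -6.8 xy after spin [-159.8 -387.1] xy now [  18.8 -418.4] F [-0.5 -0.5 -1.2] w 54.4 rot [ 3.1  0.  -2.6] q7 1.14
```

Request:
servo_tool --increments '[[[0, 0, 0], 0.109], [[0, 0, 0], 0.109], [[0, 0, 0], 0.109], [[0, 0, 0], 0.109], [[0, 0, 0], 0]]'

```text
time_s: 7.18
ee_pos: [0.4293, 0.2779, 0.0914]
tcp_rot: [-3.14, -0.001, -3.09]
wrist_force: [-0.5, 0.7, -1.1]
grip_width: 0.0545
gripper_force: 63.3
```

Request:
servo_tool --increments '[[[-14.6, -38.7, 0], 0], [[-14.6, -38.7, 0], 0], [[-14.6, -38.7, 0], 0], [[-14.6, -38.7, 0], 0], [[-14.6, -38.7, 0], 0], [[-14.6, -38.7, 0], 0], [[-14.6, -38.7, 0], 0], [[-14.6, -38.7, 0], 0], [[-14.6, -38.7, 0], 0], [[-14.6, -38.7, 0], 0]]'

```text
time_s: 8.02
ee_pos: [0.5977, -0.102, 0.0915]
tcp_rot: [3.141, -0.001, -3.08]
wrist_force: [1.4, 1.7, -0.8]
grip_width: 0.0543
gripper_force: 63.4
```

Request:
servo_tool --increments '[[[0, 0, 20], 0], [[0, 0, 15], 0], [[0, 0, 0], 0]]'

```text
time_s: 8.27
ee_pos: [0.5957, -0.1003, 0.0538]
tcp_rot: [3.141, -0.005, -3.082]
wrist_force: [-0.5, 0.5, -1.4]
grip_width: 0.0548
gripper_force: 63.4
```

```bash
python3 -c "
from g import *
rest(-34,-135,40)"
```

```text
rest t 8.3 spin 0.003 tz 13.8 xy after spin [-2.   0.1] xy now [-2.  0.] F [-0.5  0.5 -1.4] w 54.8 rot [ 3.141 -0.005 -3.082] q7 1.55
```

Request:
servo_tool --increments '[[[-2, 0, 5], 0.003], [[0, 0, 5], 0], [[0, 0, 4], 0], [[0, 0, 3], 0], [[0, 0, 2], 0], [[0, 0, 0], 0]]'

```text
time_s: 8.77
ee_pos: [0.5996, -0.0995, 0.0382]
tcp_rot: [-3.142, -0.0, -3.087]
wrist_force: [0.7, -0.1, -0.3]
grip_width: 0.0543
gripper_force: 63.4
```

Request:
servo_tool --increments '[[[0, 0, 1.5], 0], [[0, 0, 1.5], 0], [[0, 0, 0], 0]]'

```text
time_s: 9.02
ee_pos: [0.5998, -0.0998, 0.0353]
tcp_rot: [-3.142, 0.0, -3.087]
wrist_force: [0.2, 0.8, -0.3]
grip_width: 0.0544
gripper_force: 63.5
```

```bash
python3 -c "
from hold import *
rest(-34,-135,24)"
```

```text
frame x -35.14379517055588 39.313984668261845 top z at x=0 -11.334935900330276 slope deg 11.532446561473934
rest t 9.1 spin -0.002 tz 11.3 xy after spin [ 2.1 -0.3] xy now [ 2.1 -0.3] F [-0.2  0.8 -1.1] w 54.3 rot [-3.1  0.  -3.1] q7 1.53
```

Request:
servo_tool --increments '[[[0, 0, 1], 0], [[0, 0, 1], 0], [[0, 0, 1], 0], [[0, 0, 1], 0], [[0, 0, 0], 0]]'

```text
time_s: 9.48
ee_pos: [0.5993, -0.0998, 0.0318]
tcp_rot: [-3.141, -0.001, -3.088]
wrist_force: [-8.3, 0.5, 14.4]
grip_width: 0.0548
gripper_force: 66.1
```

Request:
servo_tool --increments '[[[0, 0, 1], 0], [[0, 0, 1], 0], [[0, 0, 0], 0]]'

```text
time_s: 9.73
ee_pos: [0.5991, -0.0999, 0.0297]
tcp_rot: [-3.141, -0.001, -3.088]
wrist_force: [-8.3, 1.1, 14.2]
grip_width: 0.0542
gripper_force: 66.7
```

Request:
servo_tool --increments '[[[0, 0, 1], 0], [[0, 0, 1], 0], [[0, 0, 1], 0], [[0, 0, 0], 0]]'

```text
time_s: 10.07
ee_pos: [0.5988, -0.0999, 0.0266]
tcp_rot: [-3.141, -0.002, -3.088]
wrist_force: [-10.4, 1.7, 12.8]
grip_width: 0.0543
gripper_force: 67.7
```

Request:
servo_tool --increments '[[[0, 0, 1], 0], [[0, 0, 0], 0]]'

```text
time_s: 10.23
ee_pos: [0.5988, -0.0999, 0.0258]
tcp_rot: [-3.141, -0.002, -3.088]
wrist_force: [-10.9, 0.5, 16.7]
grip_width: 0.0546
gripper_force: 71.3
```

Request:
servo_tool --increments '[[[0, 0, 1], 0], [[0, 0, 0], 0]]'

```text
time_s: 10.4
ee_pos: [0.599, -0.0999, 0.0256]
tcp_rot: [-3.141, -0.001, -3.088]
wrist_force: [-16.6, 1.0, 31.0]
grip_width: 0.0545
gripper_force: 79.0
```

```bash
python3 -c "
from hold import *
rest(-34,-135,24)
cv2.imwrite('pics/w4.png',p[:,:,::-1])"
```

```text
frame x -20.088780769425718 3.752513778998337 top z at x=0 -15.543701618564175 slope deg 13.162256787334172
rest t 10.4 spin -0.003 tz 1.5 xy after spin [ 1.3 -0.2] xy now [ 1.3 -0.2] F [-14.8   1.3  29.8] w 54.3 rot [-3.1 -0.  -3.1] q7 1.53
```

View pics/w4.png

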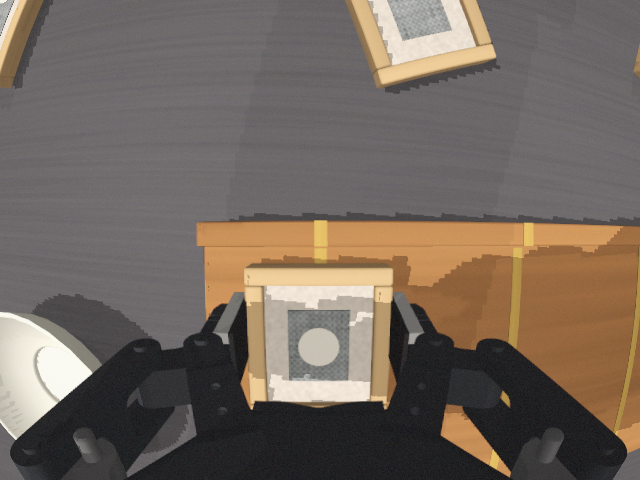

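Request:
servo_tool --increments '[[[0.5, 0, -1], 0], [[1.5, 0, 0.4], 0], [[1.5, 0, 0.4], 0], [[1.5, 0, 0.4], 0], [[0, 0, 0], 0]]'

```text
time_s: 10.87
ee_pos: [0.5961, -0.1, 0.0251]
tcp_rot: [-3.141, 0.003, -3.087]
wrist_force: [1.5, -0.1, 10.3]
grip_width: 0.0546
gripper_force: 69.7
```

Request:
servo_tool --increments '[[[1, 0, 0.3], 0], [[1, 0, 0.3], 0], [[0, 0, 0], 0]]'

```text
time_s: 11.12
ee_pos: [0.5944, -0.1001, 0.0247]
tcp_rot: [-3.141, 0.004, -3.087]
wrist_force: [2.6, 0.9, 11.2]
grip_width: 0.0546
gripper_force: 70.0
```

```bash
python3 -c "
from h import *
from g import *
rest(-39,-135,23)
p,d=viewer.camera('wrist')
uv=[(300,v) for v in range(215,300,4)];print(np.round(np.c_[uv,wrist_pts(uv,d)],1)[:,[1,2,4]].tolist())
print(p[215:300:4,300].tolist())"
```

```text
rest t 11.1 spin -0.002 tz 1.7 xy after spin [ 1.8 -0.2] xy now [ 1.8 -0.2] F [ 2.6  0.9 11.2] w 54.6 rot [-3.141  0.004 -3.087] q7 1.53
[[215.0, 34.8, 25.3], [219.0, 32.9, 25.0], [223.0, 31.2, 24.3], [227.0, 29.4, 24.0], [231.0, 27.3, 24.7], [235.0, 32.9, -4.2], [239.0, 31.4, -4.7], [243.0, 29.5, -3.7], [247.0, 28.0, -3.8], [251.0, 26.8, -5.3], [255.0, 25.2, -5.5], [259.0, 20.5, 3.9], [263.0, 19.2, 2.5], [267.0, 22.9, -12.9], [271.0, 22.1, -15.1], [275.0, 20.9, -16.1], [279.0, 19.1, -15.5], [283.0, 17.8, -16.1], [287.0, 14.4, -12.0], [291.0, 12.8, -12.0], [295.0, 11.2, -12.2], [299.0, 10.4, -14.2]]
[[113, 108, 109], [110, 106, 109], [110, 106, 109], [76, 72, 73], [79, 76, 78], [200, 144, 86], [203, 147, 92], [204, 147, 90], [205, 148, 93], [206, 148, 92], [207, 149, 94], [159, 110, 68], [132, 96, 60], [117, 95, 63], [235, 202, 152], [239, 207, 155], [243, 211, 159], [243, 209, 156], [234, 223, 210], [239, 227, 213], [243, 233, 219], [239, 228, 214]]
```

Request:
servo_tool --increments '[[[1, 0, 0.3], 0], [[1, 0, 0.3], 0], [[0.5, 0, 0.1], 0], [[0, 0, 0], 0]]'

```text
time_s: 11.5
ee_pos: [0.5923, -0.1002, 0.024]
tcp_rot: [-3.141, 0.004, -3.087]
wrist_force: [4.9, 1.1, 11.2]
grip_width: 0.0545
gripper_force: 70.1
```

Request:
servo_tool --increments '[[[1, 0, 0.3], 0], [[0, 0, 0], 0]]'

```text
time_s: 11.67
ee_pos: [0.5923, -0.1002, 0.0241]
tcp_rot: [-3.141, 0.006, -3.087]
wrist_force: [8.6, 0.4, 8.9]
grip_width: 0.0542
gripper_force: 69.9
```

Request:
servo_tool --increments '[[[1, 0, 0.3], 0], [[0, 0, 0], 0]]'

```text
time_s: 11.83
ee_pos: [0.5922, -0.1002, 0.024]
tcp_rot: [-3.141, 0.008, -3.087]
wrist_force: [13.9, 0.5, 8.7]
grip_width: 0.0539
gripper_force: 69.5
```

Request:
servo_tool --increments '[[[-0.5, 0, -0.3], 0], [[0, 0, 0], 0], [[0, 0, 0], 0], [[0, 0, 0], 0]]' --grip 66

```text
time_s: 12.17
ee_pos: [0.5883, -0.1003, 0.0223]
tcp_rot: [3.142, -0.001, -3.088]
wrist_force: [-1.2, -0.3, 0.9]
grip_width: 0.0657
gripper_force: 0.0
```

Request:
servo_tool --increments '[[[0, 0, -5], 0], [[0, 0, -10], 0], [[0, 0, -25], 0], [[0, 0, -36], 0], [[0, 0, 0], 0]]'

```text
time_s: 12.58
ee_pos: [0.5915, -0.1007, 0.1049]
tcp_rot: [-3.14, 0.007, -3.088]
wrist_force: [0.8, -0.4, 1.2]
grip_width: 0.066
gripper_force: 0.0
```

```bash
python3 -c "
from h import *
from g import *
pick(86,40)
p,d=viewer.camera('wrist')
cv2.imwrite('pics/w5.png',p[:,:,::-1])"
```

```text
pick86 t 12.6 spin 0.396 tz 64.9 xy after spin [241.3 151.5] xy now [164.2 232.9] F [ 0.8 -0.4  1.2] w 66.0 rot [-3.14   0.007 -3.088] q7 1.55
```

View pics/w5.png

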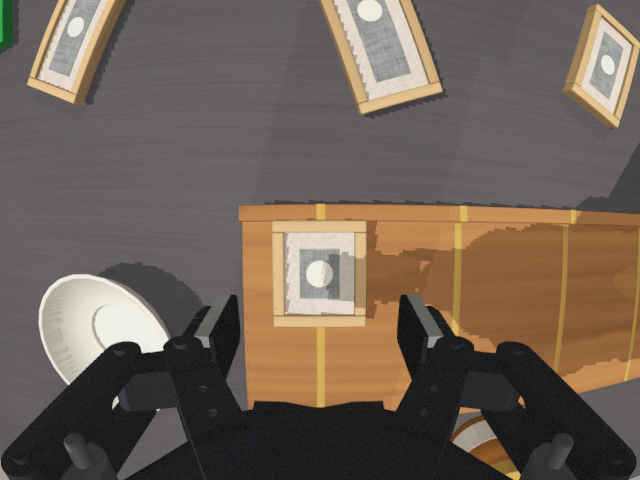

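Request:
servo_tool --increments '[[[27.4, 38.8, 0], 0], [[27.4, 38.8, 0], 0], [[27.4, 38.8, 0], 0], [[27.4, 38.8, 0], 0], [[27.4, 38.8, 0], 0], [[27.2, 38.9, 0], 0], [[0, 0, 16], 0.099], [[0, 0, 16], 0.099], [[0, 0, 16], 0.099], [[0, 0, 16], 0.099]]'

```text
time_s: 13.47
ee_pos: [0.4338, 0.0961, 0.0341]
tcp_rot: [3.142, 0.001, 2.795]
wrist_force: [0.3, -0.2, -0.1]
grip_width: 0.0658
gripper_force: 0.0
```

Request:
servo_tool --increments '[[[0, 0, 0], 0], [[0, 0, 0], 0]]'

```text
time_s: 13.63
ee_pos: [0.4333, 0.0959, 0.0343]
tcp_rot: [-3.14, -0.001, 2.803]
wrist_force: [0.5, -0.2, 1.0]
grip_width: 0.0656
gripper_force: 0.0
```

```bash
python3 -c "
from hold import *
pick(86,-3)"
```

```text
frame x -34.90290734957966 50.43054981209008 top z at x=0 22.138833905368013 slope deg 0.0921725013567591
pick86 t 13.7 spin 0.004 tz 37.9 xy after spin [26.8 19.2] xy now [26.8 19.3] F [0.4 0.3 0.7] w 66.2 rot [-3.1 -0.   2.8] q7 0.8
```

Request:
servo_tool --increments '[[[13, 9.6, 0], 0.004], [[13, 9.6, 0], 0], [[0, 0, 12], 0], [[0, 0, 10], 0], [[0, 0, 8], 0], [[0, 0, 5], 0], [[0, 0, 3], 0], [[0, 0, 0], 0]]'

```text
time_s: 14.35
ee_pos: [0.4157, 0.1223, -0.004]
tcp_rot: [-3.141, -0.001, 2.796]
wrist_force: [-0.3, -0.8, 0.6]
grip_width: 0.0659
gripper_force: 0.0
```

Request:
servo_tool --increments '[[[0, 0, 0], 0], [[0, 0, 0], 0], [[0, 0, 0], 0], [[0, 0, 0], 0], [[0, 0, 0], 0]]' --grip 50

```text
time_s: 14.77
ee_pos: [0.4159, 0.1225, -0.0031]
tcp_rot: [-3.142, 0.0, 2.796]
wrist_force: [-1.0, -1.5, 7.7]
grip_width: 0.0548
gripper_force: 63.7
```

Request:
servo_tool --increments '[[[0, 0, -10], 0], [[0, 0, -20], 0], [[0, 0, -30], 0], [[0, 0, -36], 0], [[0, 0, 0], 0], [[0, 0, 0], 0]]'

```text
time_s: 15.27
ee_pos: [0.4169, 0.1231, 0.0948]
tcp_rot: [3.139, 0.003, 2.796]
wrist_force: [-0.3, 0.3, -1.5]
grip_width: 0.054
gripper_force: 64.1
```

```bash
python3 -c "
from hold import *
rest(-35,-45,95)"
```

```text
frame x -40.18169936074115 26.350357916715527 top z at x=0 -14.178273837431087 slope deg -0.6331955323837446
rest t 15.3 spin -0.402 tz -1.5 xy after spin [-167.6 -142.9] xy now [-210.1  -65.9] F [ 0.5  0.4 -1.9] w 54.5 rot [3.1 0.  2.8] q7 0.75
```

Request:
servo_tool --increments '[[[0, 0, 0], -0.1], [[0, 0, 0], -0.1], [[0, 0, 0], -0.1], [[0, 0, 0], -0.102], [[-28.3, -23.8, 0], 0], [[-28.3, -23.8, 0], 0], [[-28.3, -23.8, 0], 0], [[-28.3, -23.8, 0], 0], [[-28.3, -23.8, 0], 0], [[-28.5, -23.9, 0], 0]]'

```text
time_s: 16.15
ee_pos: [0.594, -0.0118, 0.0912]
tcp_rot: [3.141, -0.002, -3.086]
wrist_force: [0.1, 0.8, -0.7]
grip_width: 0.0548
gripper_force: 64.0
```

Request:
servo_tool --increments '[[[0, 0, 15], 0], [[0, 0, 15], 0], [[0, 0, 5], 0], [[0, 0, 0], 0]]'

```text
time_s: 16.48
ee_pos: [0.5921, -0.0102, 0.0554]
tcp_rot: [3.141, -0.004, -3.085]
wrist_force: [0.9, 0.8, -1.2]
grip_width: 0.0545
gripper_force: 64.0
```

```bash
python3 -c "
from g import *
rest(-32.5,-45,40)"
```

```text
rest t 16.5 spin 0.0 tz 15.4 xy after spin [-2.  -0.1] xy now [-2.  -0.1] F [ 0.9  0.8 -1.2] w 54.5 rot [ 3.141 -0.004 -3.085] q7 1.4
```

Request:
servo_tool --increments '[[[-0.5, 0, 5], 0], [[0, 0, 5], 0], [[0, 0, 3], 0], [[0, 0, 2], 0], [[0, 0, 1.5], 0], [[0, 0, 1.5], 0], [[0, 0, 1], 0], [[0, 0, 1], 0], [[0, 0, 0], 0]]'

```text
time_s: 17.23
ee_pos: [0.594, -0.0102, 0.0379]
tcp_rot: [-3.142, 0.0, -3.085]
wrist_force: [-5.3, 0.5, 9.7]
grip_width: 0.0543
gripper_force: 65.4
```

Request:
servo_tool --increments '[[[0, 0, 1.5], 0], [[0, 0, 1.5], 0], [[0, 0, 1.5], 0], [[0, 0, 1.5], 0], [[0, 0, 0], 0]]'

```text
time_s: 17.65
ee_pos: [0.5937, -0.0102, 0.0317]
tcp_rot: [-3.142, -0.001, -3.085]
wrist_force: [-6.3, 1.0, 7.6]
grip_width: 0.0548
gripper_force: 65.9
```

Request:
servo_tool --increments '[[[0, 0, 1], 0], [[0, 0, 1], 0], [[0, 0, 1], 0], [[0, 0, 1], 0], [[0, 0, 0], 0]]'

```text
time_s: 18.07
ee_pos: [0.5937, -0.0102, 0.0278]
tcp_rot: [-3.142, -0.001, -3.085]
wrist_force: [-7.3, 0.6, 8.0]
grip_width: 0.0544
gripper_force: 66.4
```

Request:
servo_tool --increments '[[[0, 0, 1], 0], [[0, 0, 0], 0]]'

```text
time_s: 18.23
ee_pos: [0.5937, -0.0103, 0.0268]
tcp_rot: [-3.141, -0.001, -3.085]
wrist_force: [-7.7, 0.6, 9.4]
grip_width: 0.0546
gripper_force: 66.7
```

Request:
servo_tool --increments '[[[0, 0, 1], 0], [[0, 0, 0], 0]]'

```text
time_s: 18.4
ee_pos: [0.5938, -0.0104, 0.0259]
tcp_rot: [-3.141, -0.0, -3.085]
wrist_force: [-7.4, 0.2, 10.3]
grip_width: 0.0544
gripper_force: 68.3
```

```bash
cat > gap.py <<'E'
from h import *
p,d=viewer.camera('wrist')
uv=[(300,v) for v in range(215,310,4)];print(np.round(np.c_[uv,wrist_pts(uv,d)],1)[:,[1,2,4]].tolist())
E
python3 gap.py
```

```text
[[215.0, 34.6, 26.2], [219.0, 32.9, 25.3], [223.0, 37.4, -3.1], [227.0, 35.8, -2.9], [231.0, 34.3, -3.4], [235.0, 32.6, -3.2], [239.0, 31.4, -4.4], [243.0, 29.7, -4.2], [247.0, 25.4, 4.7], [251.0, 24.0, 3.8], [255.0, 21.7, 5.6], [259.0, 25.3, -10.7], [263.0, 24.3, -12.5], [267.0, 23.1, -13.6], [271.0, 21.5, -13.3], [275.0, 20.0, -13.6], [279.0, 16.8, -9.7], [283.0, 15.0, -9.3], [287.0, 13.6, -9.9], [291.0, 12.3, -10.9], [295.0, 11.2, -12.2], [299.0, 9.8, -12.9], [303.0, 8.0, -12.7], [307.0, 5.9, -11.9]]
```

Request:
servo_tool --increments '[[[0, 0, 1], 0], [[0, 0, 0], 0]]'

```text
time_s: 18.62
ee_pos: [0.5939, -0.0103, 0.0256]
tcp_rot: [-3.141, -0.0, -3.085]
wrist_force: [-11.5, 1.0, 22.5]
grip_width: 0.0544
gripper_force: 75.6
```

Request:
servo_tool --increments '[[[1, 0, 0.3], 0], [[1, 0, 0.3], 0], [[1, 0, 0.3], 0], [[0, 0, 0], 0]]'

```text
time_s: 18.95
ee_pos: [0.5937, -0.0103, 0.0256]
tcp_rot: [3.142, 0.006, -3.085]
wrist_force: [3.0, 0.6, 19.5]
grip_width: 0.0545
gripper_force: 73.7
```

Request:
servo_tool --increments '[[[1, 0, -0.3], 0], [[1, 0, 0], 0], [[1, 0, 0.3], 0], [[0, 0, 0], 0]]'

```text
time_s: 19.28
ee_pos: [0.5897, -0.0106, 0.0247]
tcp_rot: [3.142, 0.004, -3.085]
wrist_force: [2.1, 0.0, 10.5]
grip_width: 0.0545
gripper_force: 68.7
```

Request:
servo_tool --increments '[[[1, 0, 0.3], 0], [[1, 0, 0.3], 0], [[0, 0, 0], 0]]'

```text
time_s: 19.53
ee_pos: [0.5893, -0.0106, 0.0246]
tcp_rot: [3.141, 0.007, -3.085]
wrist_force: [9.4, -0.6, 9.0]
grip_width: 0.0546
gripper_force: 68.3
```

```bash
python3 gap.py
```

```text
[[215.0, 35.0, 24.4], [219.0, 33.2, 23.6], [223.0, 31.2, 24.4], [227.0, 29.5, 23.6], [231.0, 27.6, 23.6], [235.0, 32.9, -4.2], [239.0, 31.5, -5.0], [243.0, 29.5, -3.6], [247.0, 28.3, -4.9], [251.0, 26.8, -5.3], [255.0, 25.6, -6.7], [259.0, 25.0, -9.7], [263.0, 23.7, -10.7], [267.0, 23.1, -13.4], [271.0, 21.8, -14.2], [275.0, 19.8, -13.0], [279.0, 17.0, -10.0], [283.0, 15.5, -10.6], [287.0, 13.9, -10.6], [291.0, 12.2, -10.7], [295.0, 11.0, -11.8], [299.0, 9.4, -12.0], [303.0, 8.0, -12.6], [307.0, 6.4, -12.9]]
```

Seated against the cleat. Release and go to 130.

Request:
servo_tool --increments '[[[-0.5, 0, -0.3], 0], [[0, 0, 0], 0], [[0, 0, 0], 0], [[0, 0, 0], 0]]' --grip 66

```text
time_s: 19.92
ee_pos: [0.5863, -0.0108, 0.0232]
tcp_rot: [-3.142, -0.001, -3.085]
wrist_force: [-0.5, 0.0, 0.2]
grip_width: 0.0662
gripper_force: 0.0
```

Request:
servo_tool --increments '[[[0, 0, -5], 0], [[0, 0, -10], 0], [[0, 0, -25], 0], [[0, 0, -36], 0], [[0, 0, 0], 0]]'

```text
time_s: 20.33
ee_pos: [0.5893, -0.0107, 0.1056]
tcp_rot: [-3.141, 0.007, -3.086]
wrist_force: [2.5, -0.3, 0.5]
grip_width: 0.0659
gripper_force: 0.0
```

```bash
python3 -c "
from h import *
from g import *
pick(130,40)
p,d=viewer.camera('wrist')
cv2.imwrite('pics/w6.png',p[:,:,::-1])"
```

```text
pick130 t 20.3 spin -0.321 tz 65.6 xy after spin [207.2  -4.6] xy now [195.1 -69.8] F [ 2.5 -0.3  0.5] w 65.9 rot [-3.141  0.007 -3.086] q7 1.41
```

View pics/w6.png

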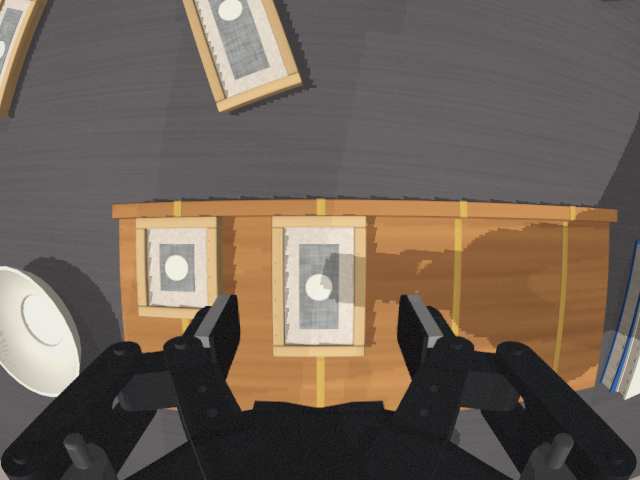

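Request:
servo_tool --increments '[[[32.5, -11.6, 0], 0], [[32.5, -11.6, 0], 0], [[32.5, -11.6, 0], 0], [[32.5, -11.6, 0], 0], [[32.5, -11.6, 0], 0], [[32.6, -11.8, 0], 0], [[0, 0, 20], -0.107], [[0, 0, 20], -0.107], [[0, 0, 20], -0.107], [[0, 0, 0], 0]]'

```text
time_s: 21.22
ee_pos: [0.3943, -0.0912, 0.0372]
tcp_rot: [3.14, -0.003, -2.759]
wrist_force: [-1.7, 0.7, -1.2]
grip_width: 0.0661
gripper_force: 0.0
```

```bash
python3 -c "
from hold import *
pick(130,-3)"
```

```text
frame x -70.08573325282183 22.900863850938585 top z at x=0 23.336796719669294 slope deg -1.5692709229694486
pick130 t 21.3 spin -0.001 tz 41.5 xy after spin [-3.4 -1.4] xy now [-3.4 -1.4] F [0.4 0.5 1.3] w 66.1 rot [ 3.1 -0.  -2.8] q7 1.7
```

Request:
servo_tool --increments '[[[-3.5, -1.4, 12], 0], [[0, 0, 12], 0], [[0, 0, 9], 0], [[0, 0, 5], 0], [[0, 0, 3], 0], [[0, 0, 0], 0]]'

```text
time_s: 21.77
ee_pos: [0.3994, -0.0914, -0.0017]
tcp_rot: [-3.142, -0.0, -2.765]
wrist_force: [-0.7, 0.6, -0.4]
grip_width: 0.0661
gripper_force: 0.0
```

Request:
servo_tool --increments '[[[0, 0, 0], 0], [[0, 0, 0], 0], [[0, 0, 0], 0], [[0, 0, 0], 0], [[0, 0, 0], 0]]' --grip 50

```text
time_s: 22.18
ee_pos: [0.3996, -0.0914, -0.001]
tcp_rot: [-3.141, 0.0, -2.765]
wrist_force: [-1.7, 1.6, 6.3]
grip_width: 0.0542
gripper_force: 62.2
```

Request:
servo_tool --increments '[[[0, 0, -10], 0], [[0, 0, -20], 0], [[0, 0, -30], 0], [[0, 0, -36], 0], [[0, 0, 0], 0], [[0, 0, 0], 0]]'

```text
time_s: 22.68
ee_pos: [0.4004, -0.092, 0.0962]
tcp_rot: [-3.139, 0.003, -2.766]
wrist_force: [-0.3, -0.2, -2.4]
grip_width: 0.0544
gripper_force: 64.3
```

```bash
python3 -c "
from hold import *
rest(-35,135,95)"
```

```text
frame x -41.341382203007484 27.836354900686608 top z at x=0 -12.104634805219984 slope deg -0.8959971113331536
rest t 22.7 spin 0.32 tz -0.1 xy after spin [-196.2  250.6] xy now [-265.   176.2] F [ 0.1 -0.3 -1.8] w 54.3 rot [-3.1  0.  -2.8] q7 1.76
```

Request:
servo_tool --increments '[[[0, 0, 0], 0.107], [[0, 0, 0], 0.107], [[0, 0, 0], 0.106], [[-28.4, 35.8, 0], 0], [[-28.4, 35.8, 0], 0], [[-28.4, 35.8, 0], 0], [[-28.4, 35.8, 0], 0], [[-28.4, 35.8, 0], 0], [[-28.4, 35.8, 0], 0], [[-28.1, 35.8, 0], 0]]'

```text
time_s: 23.57
ee_pos: [0.5673, 0.149, 0.0926]
tcp_rot: [-3.14, -0.002, -3.084]
wrist_force: [0.4, -0.9, -1.7]
grip_width: 0.0542
gripper_force: 64.2
```

Request:
servo_tool --increments '[[[0, 0, 10], 0], [[0, 0, 10], 0], [[0, 0, 5], 0], [[0, 0, 0], 0], [[0, 0, 0], 0]]'

```text
time_s: 23.98
ee_pos: [0.5666, 0.1459, 0.0687]
tcp_rot: [-3.141, -0.002, -3.086]
wrist_force: [1.1, 0.0, -0.8]
grip_width: 0.0542
gripper_force: 64.2
```

```bash
python3 -c "
from g import *
rest(-32.5,135,55)"
```

```text
rest t 24.0 spin -0.001 tz 13.7 xy after spin [-18.7  22.6] xy now [-18.7  22.6] F [ 1.1  0.  -0.8] w 54.2 rot [-3.141e+00 -2.000e-03 -3.086e+00] q7 1.12
```

Request:
servo_tool --increments '[[[-9, 11.3, 0], 0], [[-9, 11.3, 0], 0], [[0, 0, 4], 0], [[0, 0, 3], 0], [[0, 0, 0], 0], [[0, 0, 0], 0]]'

```text
time_s: 24.48
ee_pos: [0.5835, 0.1697, 0.0623]
tcp_rot: [-3.141, -0.001, -3.085]
wrist_force: [0.6, 0.3, -1.5]
grip_width: 0.0545
gripper_force: 64.2
```

```bash
python3 -c "
from g import *
rest(-32.5,135,55)"
```

```text
rest t 24.5 spin -0.0 tz 7.3 xy after spin [-0.4 -0.2] xy now [-0.4 -0.2] F [ 0.6  0.3 -1.5] w 54.5 rot [-3.141e+00 -1.000e-03 -3.085e+00] q7 1.09
```

Request:
servo_tool --increments '[[[0, 0, 2], 0], [[0, 0, 2], 0], [[0, 0, 2], 0], [[0, 0, 1.5], 0], [[0, 0, 1.5], 0], [[0, 0, 1.5], 0], [[0, 0, 1.5], 0], [[0, 0, 0], 0]]'

```text
time_s: 25.15
ee_pos: [0.5837, 0.1709, 0.0501]
tcp_rot: [3.142, -0.0, -3.084]
wrist_force: [-4.9, 0.7, 3.0]
grip_width: 0.0543
gripper_force: 64.8
```

Request:
servo_tool --increments '[[[0, 0, 1.5], 0], [[0, 0, 1.5], 0], [[0, 0, 1.5], 0], [[0, 0, 1.5], 0], [[0, 0, 0], 0]]'

```text
time_s: 25.57
ee_pos: [0.584, 0.1709, 0.0441]
tcp_rot: [3.141, 0.0, -3.084]
wrist_force: [-4.4, -0.6, 5.3]
grip_width: 0.0541
gripper_force: 65.0
```

Request:
servo_tool --increments '[[[0, 0, 1.5], 0], [[0, 0, 1.5], 0], [[0, 0, 1.5], 0], [[0, 0, 1.5], 0], [[0, 0, 1.5], 0], [[0, 0, 1.5], 0], [[0, 0, 1.5], 0], [[0, 0, 0], 0]]'

```text
time_s: 26.23
ee_pos: [0.5843, 0.1706, 0.0336]
tcp_rot: [-3.141, 0.001, -3.085]
wrist_force: [-0.4, -1.8, 5.5]
grip_width: 0.0544
gripper_force: 65.1
```

Request:
servo_tool --increments '[[[0, 0, 1.5], 0], [[0, 0, 1.5], 0], [[0, 0, 1], 0], [[0, 0, 1], 0], [[0, 0, 0], 0]]'

```text
time_s: 26.65
ee_pos: [0.5842, 0.171, 0.0288]
tcp_rot: [3.141, 0.001, -3.084]
wrist_force: [1.7, -1.5, 5.0]
grip_width: 0.0544
gripper_force: 65.1
```

```bash
python3 gap.py;  python3 -c "
from g import *
rest(-36,135,25)"
```

```text
[[215.0, 34.3, 27.6], [219.0, 38.3, 0.1], [223.0, 36.9, -0.8], [227.0, 35.2, -0.4], [231.0, 33.4, 0.2], [235.0, 32.4, -2.4], [239.0, 30.6, -1.8], [243.0, 28.9, -1.5], [247.0, 24.6, 7.4], [251.0, 23.1, 6.5], [255.0, 21.4, 6.4], [259.0, 24.6, -8.7], [263.0, 23.4, -9.7], [267.0, 21.7, -9.4], [271.0, 20.1, -9.6], [275.0, 18.8, -10.5], [279.0, 16.2, -8.2], [283.0, 14.3, -7.5], [287.0, 12.9, -8.2], [291.0, 11.2, -8.2], [295.0, 9.8, -9.0], [299.0, 8.1, -9.1], [303.0, 6.8, -10.0], [307.0, 5.0, -10.0]]
rest t 26.7 spin 0.001 tz 3.9 xy after spin [ 3.9 -1.4] xy now [ 3.9 -1.4] F [0.5 0.3 5.3] w 54.4 rot [ 3.141e+00  1.000e-03 -3.084e+00] q7 1.08
```

Request:
servo_tool --increments '[[[0, -0.4, 1], 0], [[0, -0.4, 1], 0], [[0, -0.4, 1], 0], [[0, 0, 1], 0], [[0, 0, 0], 0]]'

```text
time_s: 27.12
ee_pos: [0.5842, 0.1706, 0.0268]
tcp_rot: [3.141, 0.001, -3.084]
wrist_force: [-11.7, 0.7, 41.7]
grip_width: 0.0544
gripper_force: 70.1
```

Request:
servo_tool --increments '[[[0, 0, 1], 0], [[0, 0, 0], 0]]'

```text
time_s: 27.28
ee_pos: [0.5842, 0.1707, 0.0267]
tcp_rot: [3.141, 0.001, -3.084]
wrist_force: [-18.5, -1.8, 61.0]
grip_width: 0.0543
gripper_force: 72.3
```

```bash
python3 gap.py;  python3 -c "
from g import *
rest(-36,135,25)"
```

```text
[[215.0, 34.6, 26.4], [219.0, 38.4, -0.5], [223.0, 37.2, -2.0], [227.0, 35.3, -1.0], [231.0, 34.1, -2.8], [235.0, 32.2, -1.5], [239.0, 31.0, -3.2], [243.0, 29.5, -3.6], [247.0, 25.5, 4.5], [251.0, 24.0, 3.9], [255.0, 21.8, 5.0], [259.0, 25.1, -10.2], [263.0, 23.4, -9.9], [267.0, 22.1, -10.6], [271.0, 20.4, -10.4], [275.0, 18.8, -10.4], [279.0, 16.1, -7.8], [283.0, 14.6, -8.2], [287.0, 12.9, -8.4], [291.0, 11.4, -8.7], [295.0, 9.8, -9.0], [299.0, 8.6, -10.2], [303.0, 7.1, -10.7], [307.0, 5.6, -11.2]]
rest t 27.3 spin 0.001 tz 1.7 xy after spin [ 3.9 -1.1] xy now [ 3.9 -1.1] F [-18.1  -1.5  60.3] w 54.5 rot [ 3.141e+00  1.000e-03 -3.084e+00] q7 1.08
```

Request:
servo_tool --increments '[[[0, 0, -2.5], 0], [[0.5, -0.5, 0], 0], [[1, -0.5, 0.2], 0], [[1, 0, 0.3], 0], [[1, 0, 0.3], 0], [[0, 0, 0], 0]]'

```text
time_s: 27.83
ee_pos: [0.5816, 0.169, 0.0262]
tcp_rot: [3.141, 0.003, -3.084]
wrist_force: [3.1, 1.2, 13.7]
grip_width: 0.0544
gripper_force: 67.1
```

Request:
servo_tool --increments '[[[1, 0, 0.2], 0], [[1, 0, 0.3], 0], [[0, 0, 0], 0]]'

```text
time_s: 28.08
ee_pos: [0.5796, 0.1687, 0.0257]
tcp_rot: [3.141, 0.002, -3.084]
wrist_force: [1.7, 1.4, 13.7]
grip_width: 0.0544
gripper_force: 67.0
```

```bash
python3 gap.py;  python3 -c "
from g import *
rest(-36,135,25)"
```

```text
[[215.0, 35.0, 24.2], [219.0, 32.9, 25.1], [223.0, 31.1, 24.7], [227.0, 29.1, 25.2], [231.0, 26.9, 26.2], [235.0, 32.6, -3.2], [239.0, 31.3, -4.1], [243.0, 29.4, -3.2], [247.0, 28.0, -3.9], [251.0, 26.8, -5.3], [255.0, 25.0, -4.9], [259.0, 24.9, -9.6], [263.0, 23.3, -9.4], [267.0, 21.7, -9.6], [271.0, 20.5, -10.8], [275.0, 18.6, -10.1], [279.0, 16.5, -8.9], [283.0, 14.3, -7.5], [287.0, 13.0, -8.4], [291.0, 11.2, -8.2], [295.0, 9.9, -9.3], [299.0, 8.4, -9.8], [303.0, 6.4, -9.2], [307.0, 5.6, -11.2]]
rest t 28.1 spin 0.001 tz 0.6 xy after spin [-0.9  0.6] xy now [-0.9  0.6] F [ 3.2  0.7 14.2] w 54.5 rot [ 3.141e+00  2.000e-03 -3.084e+00] q7 1.08
```

Request:
servo_tool --increments '[[[1, 0.3, 0.2], 0], [[1, 0.2, 0.3], 0], [[0, 0, 0], 0]]'

```text
time_s: 28.38
ee_pos: [0.5793, 0.1687, 0.0256]
tcp_rot: [3.141, 0.006, -3.085]
wrist_force: [11.9, -1.5, 11.8]
grip_width: 0.0545
gripper_force: 66.7
```

Request:
servo_tool --increments '[[[1, 0, 0.2], 0], [[0, 0, 0], 0]]'

```text
time_s: 28.55
ee_pos: [0.5793, 0.1687, 0.0256]
tcp_rot: [3.14, 0.008, -3.085]
wrist_force: [16.8, -0.0, 8.6]
grip_width: 0.0546
gripper_force: 66.4
```

Seated. Release, lift, and look.

Request:
servo_tool --increments '[[[-0.5, 0, -0.3], 0], [[0, 0, 0], 0], [[0, 0, 0], 0], [[0, 0, 0], 0]]' --grip 66

```text
time_s: 28.88
ee_pos: [0.5754, 0.1685, 0.0241]
tcp_rot: [-3.141, -0.001, -3.084]
wrist_force: [-0.5, 0.3, -0.2]
grip_width: 0.066
gripper_force: 0.0
```

Request:
servo_tool --increments '[[[0, 0, -5], 0], [[0, 0, -10], 0], [[0, 0, -25], 0], [[0, 0, -36], 0], [[0, 0, 0], 0]]'

```text
time_s: 29.3
ee_pos: [0.5786, 0.1695, 0.107]
tcp_rot: [3.14, 0.007, -3.085]
wrist_force: [0.0, 0.0, 0.2]
grip_width: 0.0659
gripper_force: 0.0
```

```bash
python3 -c "
from h import *
from g import *
pick(108,40)
p,d=viewer.camera('wrist')
cv2.imwrite('pics/w7.png',p[:,:,::-1])"
```

```text
pick108 t 29.3 spin 0.443 tz 67.0 xy after spin [ -10.  -479.2] xy now [ 196.2 -437.3] F [0.  0.  0.2] w 65.9 rot [ 3.14   0.007 -3.085] q7 1.1
```

View pics/w7.png

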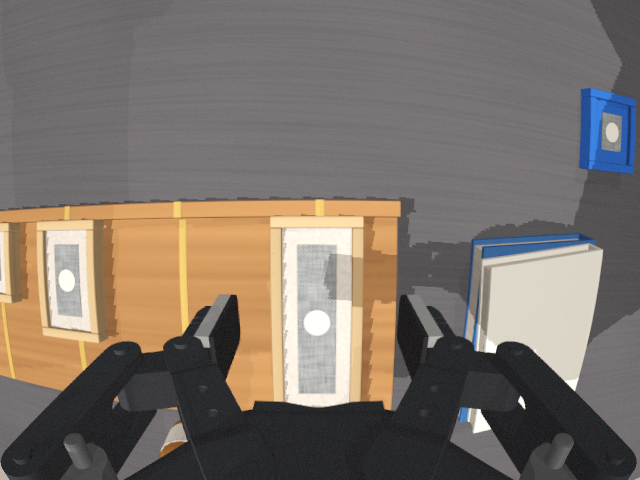

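Request:
servo_tool --increments '[[[15.1, -33.6, 0], 0], [[15.1, -33.6, 0], 0], [[15.1, -33.6, 0], 0], [[15.1, -33.6, 0], 0], [[15.1, -33.6, 0], 0], [[15.1, -33.6, 0], 0], [[15.1, -33.6, 0], 0], [[15.1, -33.6, 0], 0], [[15.1, -33.6, 0], 0], [[15.1, -33.6, 0], 0]]'

```text
time_s: 30.18
ee_pos: [0.4434, -0.1769, 0.1008]
tcp_rot: [-3.142, -0.0, -3.084]
wrist_force: [1.4, -1.6, -1.0]
grip_width: 0.0659
gripper_force: 0.0
```

Request:
servo_tool --increments '[[[15.1, -33.6, 0], 0], [[15.1, -33.6, 0], 0], [[15, -34, 0], 0], [[0, 0, 16], 0.111], [[0, 0, 16], 0.111], [[0, 0, 16], 0.111], [[0, 0, 16], 0.11], [[0, 0, 0], 0], [[0, 0, 0], 0]]'

```text
time_s: 30.93
ee_pos: [0.4048, -0.2786, 0.0365]
tcp_rot: [3.142, -0.002, 2.76]
wrist_force: [-0.3, -0.5, -0.4]
grip_width: 0.0661
gripper_force: 0.0
```

```bash
python3 -c "
from hold import *
pick(108,-3)"
```

```text
frame x -68.7503665344302 22.620323645053368 top z at x=0 23.01226489178838 slope deg -1.0566133475468127
pick108 t 31.0 spin 0.004 tz 40.1 xy after spin [-1.9  1.4] xy now [-2.   1.4] F [-0.1 -0.6  0.3] w 66.1 rot [-3.1 -0.   2.8] q7 1.58
```

Request:
servo_tool --increments '[[[-2.5, 1.4, 12], 0.004], [[0, 0, 12], 0], [[0, 0, 8], 0], [[0, 0, 5], 0], [[0, 0, 3], 0], [[0, 0, 0], 0]]'

```text
time_s: 31.48
ee_pos: [0.4079, -0.2787, -0.0034]
tcp_rot: [3.142, -0.0, 2.753]
wrist_force: [0.1, -0.2, -0.0]
grip_width: 0.066
gripper_force: 0.0
```

Request:
servo_tool --increments '[[[0, 0, 0], 0], [[0, 0, 0], 0], [[0, 0, 0], 0], [[0, 0, 0], 0], [[0, 0, 0], 0]]' --grip 50

```text
time_s: 31.9
ee_pos: [0.4081, -0.2789, -0.0026]
tcp_rot: [-3.141, 0.001, 2.752]
wrist_force: [-1.3, 0.5, 6.4]
grip_width: 0.0547
gripper_force: 62.9
```

Request:
servo_tool --increments '[[[0, 0, -10], 0], [[0, 0, -20], 0], [[0, 0, -30], 0], [[0, 0, -36], 0], [[0, 0, 0], 0], [[0, 0, 0], 0]]'

```text
time_s: 32.4
ee_pos: [0.4089, -0.2794, 0.0952]
tcp_rot: [-3.141, 0.004, 2.752]
wrist_force: [-0.4, 0.5, -2.0]
grip_width: 0.0545
gripper_force: 64.1
```

```bash
python3 -c "
from hold import *
rest(-32.5,45,95)"
```

```text
frame x -40.55594771904751 26.440459234715398 top z at x=0 -13.842472136833598 slope deg -1.2361166499871425
rest t 32.5 spin -0.446 tz -1.2 xy after spin [-200.7  347.9] xy now [-30.9 400.5] F [-1.   0.3 -2.9] w 54.8 rot [-3.1  0.   2.8] q7 1.59
```

Request:
servo_tool --increments '[[[0, 0, 0], -0.112], [[0, 0, 0], -0.112], [[0, 0, 0], -0.111], [[0, 0, 0], -0.111], [[-18.2, 31.6, 0], 0], [[-18.2, 31.6, 0], 0], [[-18.2, 31.6, 0], 0], [[-18.2, 31.6, 0], 0], [[-18.2, 31.6, 0], 0], [[-18.2, 31.6, 0], 0]]'

```text
time_s: 33.28
ee_pos: [0.5062, -0.0815, 0.0918]
tcp_rot: [3.141, -0.002, -3.085]
wrist_force: [-0.4, -0.4, -0.8]
grip_width: 0.0542
gripper_force: 64.0
```

Request:
servo_tool --increments '[[[-18.2, 31.6, 0], 0], [[-18.2, 31.6, 0], 0], [[-18.2, 31.6, 0], 0], [[-18.2, 31.6, 0], 0], [[-18.7, 31.9, 0], 0], [[0, 0, 10], 0], [[0, 0, 10], 0], [[0, 0, 0], 0], [[0, 0, 0], 0]]'

```text
time_s: 34.03
ee_pos: [0.5877, 0.0786, 0.0715]
tcp_rot: [-3.141, -0.003, -3.086]
wrist_force: [0.1, -1.1, -1.0]
grip_width: 0.0548
gripper_force: 64.0
```

```bash
python3 -c "
from g import *
rest(-32.5,45,48)"
```

```text
rest t 34.0 spin -0.001 tz 23.5 xy after spin [-1.4  1. ] xy now [-1.4  1. ] F [ 0.1 -1.1 -1. ] w 54.8 rot [-3.141e+00 -3.000e-03 -3.086e+00] q7 1.25
```

Request:
servo_tool --increments '[[[-0.5, 0.3, 8], 0], [[0, 0, 6], 0], [[0, 0, 2], 0], [[0, 0, 0], 0], [[0, 0, 0], 0], [[0, 0, 0], 0]]'

```text
time_s: 34.53
ee_pos: [0.5894, 0.0802, 0.0568]
tcp_rot: [3.142, 0.0, -3.086]
wrist_force: [0.4, -0.4, -1.7]
grip_width: 0.0546
gripper_force: 64.0
```

```bash
python3 -c "
from g import *
rest(-32.5,45,48)"
```

```text
rest t 34.5 spin -0.0 tz 8.8 xy after spin [ 0.4 -0.5] xy now [ 0.4 -0.5] F [ 0.4 -0.4 -1.7] w 54.6 rot [ 3.142  0.    -3.086] q7 1.24
```

Request:
servo_tool --increments '[[[0, -0.6, 3], 0], [[0, 0, 3], 0], [[0, 0, 1.5], 0], [[0, 0, 1.5], 0], [[0, 0, 1.5], 0], [[0, 0, 1.5], 0], [[0, 0, 1.5], 0], [[0, 0, 1.5], 0], [[0, 0, 0], 0]]'

```text
time_s: 35.28
ee_pos: [0.5891, 0.0797, 0.0415]
tcp_rot: [-3.142, -0.0, -3.085]
wrist_force: [-4.8, 0.1, 6.4]
grip_width: 0.0543
gripper_force: 65.0
```

Request:
servo_tool --increments '[[[0, 0, 1.5], 0], [[0, 0, 1.5], 0], [[0, 0, 1.5], 0], [[0, 0, 1.5], 0], [[0, 0, 1.5], 0], [[0, 0, 1.5], 0], [[0, 0, 1.5], 0], [[0, 0, 0], 0]]'

```text
time_s: 35.95
ee_pos: [0.5894, 0.0796, 0.0311]
tcp_rot: [-3.141, 0.0, -3.086]
wrist_force: [-3.4, -0.8, 4.9]
grip_width: 0.0541
gripper_force: 65.3
```

Request:
servo_tool --increments '[[[0, 0, 1], 0], [[0, 0, 1], 0], [[0, 0, 0], 0]]'

```text
time_s: 36.2
ee_pos: [0.5894, 0.0795, 0.0292]
tcp_rot: [-3.142, 0.0, -3.086]
wrist_force: [-3.2, -1.7, 4.4]
grip_width: 0.0543
gripper_force: 65.3
```

```bash
python3 -c "
from g import *
rest(-32.5,45,26)"
```

```text
rest t 36.2 spin -0.001 tz 3.2 xy after spin [0.4 0.2] xy now [0.4 0.2] F [-3.2 -1.7  4.4] w 54.3 rot [-3.142  0.    -3.086] q7 1.23
```

Request:
servo_tool --increments '[[[0, 0.2, 1], 0], [[0, 0, 1], 0], [[0, 0, 0], 0]]'

```text
time_s: 36.45
ee_pos: [0.5894, 0.0798, 0.0272]
tcp_rot: [-3.142, 0.0, -3.085]
wrist_force: [-3.4, -1.3, 5.9]
grip_width: 0.0543
gripper_force: 65.4
```

Request:
servo_tool --increments '[[[0, 0, 1], 0], [[0, 0, 0], 0]]'

```text
time_s: 36.62
ee_pos: [0.5895, 0.0797, 0.0263]
tcp_rot: [-3.142, 0.0, -3.086]
wrist_force: [-4.1, -1.4, 7.4]
grip_width: 0.054
gripper_force: 65.8
```

Request:
servo_tool --increments '[[[0, 0, 1], 0], [[0, 0, 0], 0]]'

```text
time_s: 36.78
ee_pos: [0.5896, 0.0797, 0.0259]
tcp_rot: [-3.141, 0.001, -3.086]
wrist_force: [-7.2, -3.0, 16.5]
grip_width: 0.0543
gripper_force: 72.6
```

Request:
servo_tool --increments '[[[1, 0, 0], 0], [[1, 0, 0], 0], [[1, 0, 0.3], 0], [[1, 0, 0.3], 0], [[0, 0, 0], 0]]'

```text
time_s: 37.2
ee_pos: [0.5867, 0.0798, 0.0253]
tcp_rot: [3.141, 0.003, -3.086]
wrist_force: [0.9, 0.4, 8.5]
grip_width: 0.0543
gripper_force: 67.6
```

```bash
python3 gap.py;  python3 -c "
from g import *
rest(-37,45,25)"
```

```text
[[215.0, 35.0, 24.4], [219.0, 32.8, 25.7], [223.0, 30.6, 27.1], [227.0, 35.5, -1.6], [231.0, 34.4, -4.0], [235.0, 32.7, -3.3], [239.0, 31.3, -4.3], [243.0, 29.9, -4.9], [247.0, 28.2, -4.5], [251.0, 26.9, -5.7], [255.0, 22.4, 3.2], [259.0, 23.0, -3.7], [263.0, 24.0, -11.4], [267.0, 22.4, -11.4], [271.0, 20.9, -11.9], [275.0, 19.2, -11.7], [279.0, 16.6, -9.0], [283.0, 14.8, -8.7], [287.0, 13.3, -9.3], [291.0, 12.1, -10.3], [295.0, 10.6, -10.8], [299.0, 8.5, -10.0], [303.0, 7.6, -11.8], [307.0, 6.1, -12.4]]
rest t 37.2 spin -0.0 tz 0.3 xy after spin [ 2.2 -0.3] xy now [ 2.2 -0.3] F [ 1.8 -0.1  8.7] w 54.5 rot [ 3.141e+00  3.000e-03 -3.085e+00] q7 1.23
```

Request:
servo_tool --increments '[[[1, 0, 0.3], 0], [[1, 0, 0.3], 0], [[1, 0, 0.3], 0], [[0, 0, 0], 0]]'

```text
time_s: 37.58
ee_pos: [0.5839, 0.0798, 0.0245]
tcp_rot: [3.141, 0.004, -3.085]
wrist_force: [3.0, 0.6, 8.8]
grip_width: 0.0544
gripper_force: 68.2
```

Request:
servo_tool --increments '[[[1, 0, 0.2], 0], [[0, 0, 0], 0]]'

```text
time_s: 37.75
ee_pos: [0.5838, 0.0797, 0.0245]
tcp_rot: [3.141, 0.005, -3.086]
wrist_force: [7.4, 0.5, 6.6]
grip_width: 0.0545
gripper_force: 67.4
```

Contact with the cleat. One more nudge, release, lift and withdraw.

Request:
servo_tool --increments '[[[1, 0, 0.2], 0], [[0, 0, 0], 0]]'

```text
time_s: 37.92
ee_pos: [0.5838, 0.0797, 0.0245]
tcp_rot: [3.141, 0.007, -3.086]
wrist_force: [12.4, -0.5, 4.0]
grip_width: 0.0545
gripper_force: 66.8
```

Request:
servo_tool --increments '[[[-0.5, 0, -0.3], 0], [[0, 0, 0], 0], [[0, 0, 0], 0], [[0, 0, 0], 0]]' --grip 66

```text
time_s: 38.25
ee_pos: [0.5805, 0.0794, 0.0233]
tcp_rot: [-3.142, -0.001, -3.085]
wrist_force: [1.4, 0.4, -0.6]
grip_width: 0.0658
gripper_force: 0.0
```

Request:
servo_tool --increments '[[[0, 0, -5], 0], [[0, 0, -10], 0], [[0, 0, -25], 0], [[0, 0, -36], 0], [[30, 0, -35], 0], [[35, 0, -35], 0], [[35, 0, -35], 0], [[35, 0, 0], 0], [[35, 0, 0], 0], [[0, 0, 0], 0]]'

```text
time_s: 39.08
ee_pos: [0.4196, 0.0696, 0.1911]
tcp_rot: [-3.14, -0.001, -3.085]
wrist_force: [3.3, 1.4, 1.0]
grip_width: 0.0661
gripper_force: 0.0
```

```bash
python3 -c "
from h import *
from g import *
rest(0,135,150)
for n in('top','scene','wrist'):
    p,d=viewer.camera(n);np.savez(f'pics/{n}1.npz',p=p,d=d);cv2.imwrite(f'pics/{n}1.png',p[:,:,::-1])
p=cv2.imread('pics/top1.png')[130:260,90:490];cv2.imwrite('pics/top1c.png',cv2.resize(p,None,fx=2,fy=2,interpolation=2))
"
```

```text
rest t 39.1 spin 0.0 tz 41.1 xy after spin [-202.2   90.5] xy now [-202.2   90.4] F [3.3 1.4 1. ] w 66.1 rot [-3.140e+00 -1.000e-03 -3.085e+00] q7 1.23
```

View pics/top1c.png

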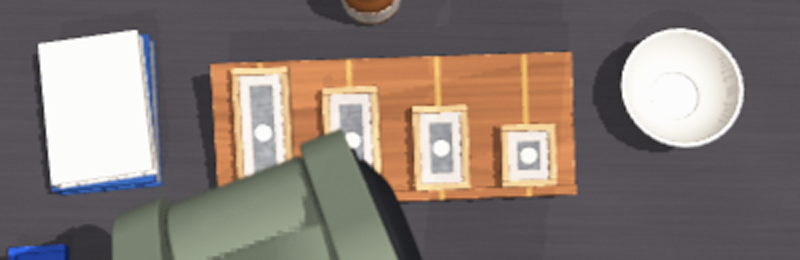

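View pics/wrist1.png

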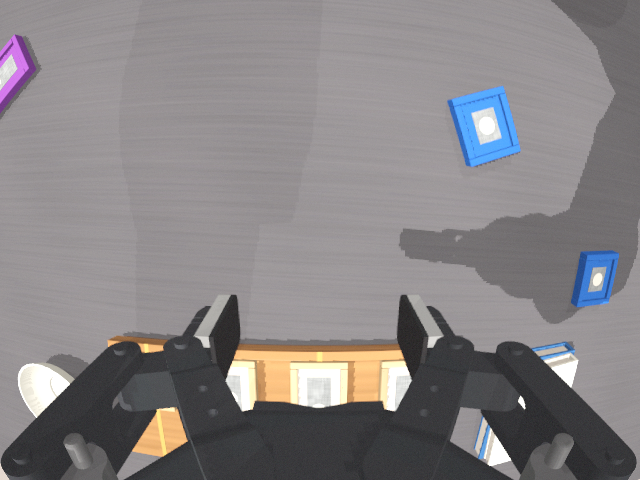

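Request:
servo_tool --increments '[[[0, -36, 0], 0], [[0, -36, 0], 0], [[0, -36, 0], 0], [[0, -36, 0], 0], [[0, -36, 0], 0], [[0, -36, 0], 0], [[0, -36, 0], 0], [[0, -36, 0], 0], [[0, -36, 0], 0], [[0, -36, 0], 0]]'

```text
time_s: 40.07
ee_pos: [0.4457, -0.2912, 0.1901]
tcp_rot: [-3.141, 0.0, -3.086]
wrist_force: [1.3, -0.3, -0.3]
grip_width: 0.0659
gripper_force: 0.0
```

```bash
cat > chk.py <<'E'
from h import *
o=[.6240,.0367];yaw=.0565
for n in('top','scene'):
    p,d=viewer.camera(n);cv2.imwrite(f'pics/{n}2.png',p[:,:,::-1])
    H,S,V=cv2.split(cv2.cvtColor(p,cv2.COLOR_RGB2HSV))
    m=((V>150)&(S<100)).astype(np.uint8);m=cv2.morphologyEx(m,cv2.MORPH_OPEN,np.ones((2,2)))
    m=cv2.morphologyEx(m,cv2.MORPH_CLOSE,np.ones((3,3)))
    for c in cv2.findContours(m,cv2.RETR_EXTERNAL,1)[0]:
        if cv2.contourArea(c)<150: continue
        q=slope(n,c,o,yaw,.014);
        if abs(q.mean(0)[1])>.18 or abs(q.mean(0)[0])>.08: continue
        t=np.radians(15);s=(q[:,0]+.07+.014*np.sin(t))/np.cos(t)
        b=cv2.minAreaRect((np.c_[s,q[:,1]]*1000).astype(np.float32))
        print(n,'s,y ctr',np.round(b[0],1),'size',np.round(b[1],1),'ang',round(b[2],1),'s range',np.round(s.min()*1000,1),np.round(s.max()*1000,1))
E
python3 chk.py
```

```text
top s,y ctr [  41.5 -137.8] size [55.7 61.5] ang 88.1 s range 10.3 72.6
top s,y ctr [ 52.5 -47.6] size [84.9 56.3] ang 0.0 s range 10.0 94.9
top s,y ctr [63.6 42.6] size [ 56.1 106.9] ang 90.0 s range 10.1 117.0
top s,y ctr [ 74.5 132.2] size [128.5  54.7] ang 0.0 s range 10.2 138.7
scene s,y ctr [  57.  -137.4] size [57.6 82.4] ang 88.4 s range 15.6 97.9
scene s,y ctr [ 64.3 -48.7] size [ 58.1 104.3] ang 89.5 s range 12.0 116.6
scene s,y ctr [74.8 38.8] size [125.3  61.1] ang 0.9 s range 11.7 137.8
scene s,y ctr [ 87.  128.3] size [ 63.5 150.9] ang 88.8 s range 11.6 162.6
```

```bash
cat > br.py <<'E'
from h import *
o=[.6240,.0367];yaw=.0565
for tag,n in (('top0','top'),('top2','top'),('scene0','scene'),('scene2','scene')):
    p=cv2.imread(f'pics/{tag}.png').astype(float);g=p[:,:,1]-.5*p[:,:,2]
    v,u=np.mgrid[140:320,150:460];uv=np.c_[u.ravel(),v.ravel()];q=slope(n,uv,o,yaw);s=(q[:,0]+.07)/np.cos(np.radians(15))*1000;y=q[:,1]*1000
    G=g[uv[:,1],uv[:,0]]
    for B,h in zip((-135,-45,45,135),(64,86,108,130)):
        out=[]
        for a,b in ((14,40),(40,70),(78,95),(100,118),(122,142)):
            if tag[-1]=='2' and a<h+12: continue
            k=(s>a)&(s<b)&(abs(y-B)<14);w=np.clip(G[k]-np.median(G[k])-12,0,None)
            out.append((a,round((w*y[k]).sum()/w.sum()-B,2) if w.sum() else None))
        print(tag,B,out)
E
python3 br.py
python3 -c "
import cv2
p=cv2.imread('pics/scene2.png')[210:330,250:450];cv2.imwrite('pics/s2c.png',cv2.resize(p,None,fx=4,fy=4,interpolation=2))"
```

```text
top0 -135 [(14, np.float64(0.86)), (40, np.float64(0.63)), (78, np.float64(0.85)), (100, np.float64(0.77)), (122, np.float64(0.6))]
top0 -45 [(14, np.float64(0.72)), (40, np.float64(0.59)), (78, np.float64(0.57)), (100, np.float64(0.58)), (122, np.float64(0.71))]
top0 45 [(14, np.float64(0.49)), (40, np.float64(0.48)), (78, np.float64(0.63)), (100, np.float64(0.4)), (122, np.float64(0.56))]
top0 135 [(14, np.float64(0.4)), (40, np.float64(0.37)), (78, np.float64(0.51)), (100, np.float64(0.39)), (122, np.float64(0.3))]
top2 -135 [(78, np.float64(0.84)), (100, np.float64(0.76)), (122, np.float64(0.59))]
top2 -45 [(100, np.float64(0.56)), (122, np.float64(0.71))]
top2 45 [(122, np.float64(0.55))]
top2 135 []
scene0 -135 [(14, np.float64(-1.08)), (40, np.float64(-1.2)), (78, np.float64(-1.26)), (100, np.float64(-1.2)), (122, np.float64(-1.13))]
scene0 -45 [(14, np.float64(-1.26)), (40, np.float64(-1.48)), (78, np.float64(-1.42)), (100, np.float64(-1.41)), (122, np.float64(-1.39))]
scene0 45 [(14, np.float64(-1.52)), (40, np.float64(-1.38)), (78, np.float64(-1.46)), (100, np.float64(-1.39)), (122, np.float64(-1.47))]
scene0 135 [(14, np.float64(-1.64)), (40, np.float64(-1.69)), (78, np.float64(-1.63)), (100, np.float64(-1.79)), (122, np.float64(-1.46))]
scene2 -135 [(78, np.float64(-1.26)), (100, np.float64(-1.27)), (122, np.float64(-1.15))]
scene2 -45 [(100, np.float64(-1.34)), (122, np.float64(-1.36))]
scene2 45 [(122, np.float64(-1.58))]
scene2 135 []
```

View pics/s2c.png

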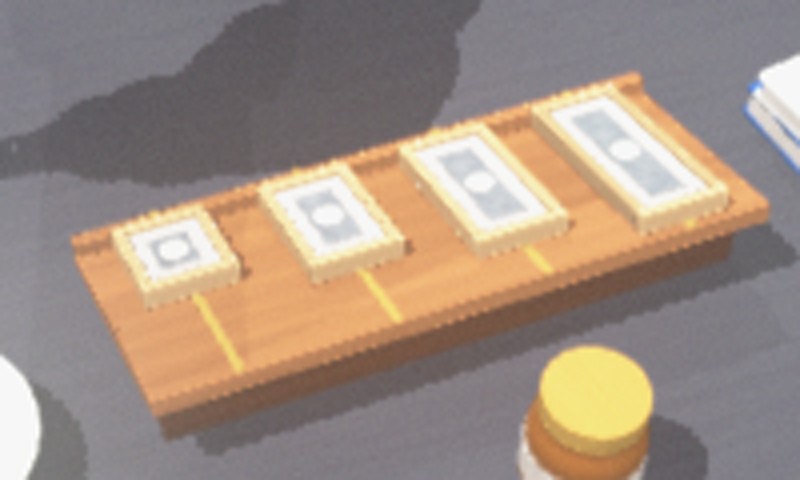

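Run:
```python
from h import *
o=[.6240,.0367];yaw=.0565;t=np.radians(15)
for n in('top','scene'):
    p=cv2.imread(f'pics/{n}2.png').astype(float)
    for B,h in zip((-135,-45,45,135),(64,86,108,130)):
        for off in(.012,):
            v,u=np.mgrid[140:320,150:460];uv=np.c_[u.ravel(),v.ravel()];q=slope(n,uv,o,yaw,off)*1000
            s=(q[:,0]+70+off*1000*np.sin(t))/np.cos(t);y=q[:,1]
            k=np.hypot(s-(10+h/2),y-B)<11
            g=p[uv[k,1],uv[k,0]].sum(1);w=np.clip(g-.5*(g.min()+g.max()),0,None)
            # wood outline edges along y at mid height: blue-channel contrast profile
            kk=(abs(s-(10+h/2))<15)&(abs(y-B)<40)
            prof=[np.mean(p[uv[kk&(abs(y-B-a)<1.2),1],uv[kk&(abs(y-B-a)<1.2),0],0]) for a in range(-38,39)]
            e=np.array(prof);mid=(e[:5].mean()+e[10:15].max())/2;a=np.arange(-38,39)
            i=np.nonzero(e>.5*(np.median(e[:4])+e.max()*.75))[0]
            print(n,B,'dot ds,dy',round((w*s[k]).sum()/w.sum()-10-h/2,2),round((w*y[k]).sum()/w.sum()-B,2),'edges',a[i[0]],a[i[-1]])
```

```text
top -135 dot ds,dy 1.15 0.31 edges -27 27
top -45 dot ds,dy 1.17 -0.43 edges -28 26
top 45 dot ds,dy 1.21 -0.12 edges -27 27
top 135 dot ds,dy 1.23 -1.4 edges -28 25
scene -135 dot ds,dy 3.24 -1.62 edges -30 25
scene -45 dot ds,dy 3.12 -1.64 edges -30 25
scene 45 dot ds,dy 3.46 -0.71 edges -29 26
scene 135 dot ds,dy 2.51 0.21 edges -29 24
```

```bash
python3 -c "
from station import r
print(r.finish_job())"
```

```text
the job is handed in; nothing more can be done
None
```

The job is handed in after about 40 s of the 83 s allowed: from books to bowl the frames run 130, 108, 86, 64, each face up, against the cleat and within about 2 mm of its brass line, with the books, bowl and candle left where they were; no judging result came back.

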